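Unstack the plaster moulds onto their drying boards

TASK

Take the stack of plaster moulds apart and lay each mould out to dry on its own board: every mould goes onto the board whose grey felt pad matches its shape and size, centred on the pad and lined up with it, right way up. Set them down without dropping or tipping any, and leave the green cup and the blue test tile that stand among the boards where they are.

Things in the scene. Friction and masses are not known exactly. Their poses are not given: they have to be found in the camera images.
- long_mould: long white plaster mould, a rectangular block 58 (x) x 210 (y) x 30 mm high with two shallow rectangular hollows and a brass stud at each end of its top; bottom of the stack, standing on the table with its ends showing. Origin: centre of its underside; y along its length. Its z axis points up. About 0.42 kg
- middle_mould: middle-sized buff (sand-coloured) plaster mould, a rectangular block 54 (x) x 160 (y) x 28 mm high with one shallow rectangular hollow and a brass stud at each end of its top; lies lengthwise on the long mould and carries the round and the small mould side by side. Origin: centre of its underside; y along its length. Its z axis points up. About 0.27 kg
- round_mould: round white plaster mould, a disc of diameter 60 mm and height 30 mm with a round hollow of diameter 42 mm in its top; stands on one half of the middle mould, about 9 mm from the small mould. Origin: centre of its underside. Its z axis points up. About 0.11 kg
- small_mould: small white plaster mould, a rectangular block 52 (x) x 70 (y) x 30 mm high with a round hollow in its top; stands on the other half of the middle mould, lengthwise (a like mould at the back of the table belongs to the room and is not meant). Origin: centre of its underside; y along its length. Its z axis points up. About 0.16 kg
- long_board: plywood drying board 80 (x) x 232 (y) mm with a grey felt pad 68 x 220 mm in its top, place of the long mould. Does not move. Origin: centre of its underside on the table; y along its length; its top is 12 mm above
- middle_board: plywood drying board 76 (x) x 182 (y) mm with a grey felt pad 64 x 170 mm in its top, place of the middle mould. Does not move. Origin: centre of its underside on the table; y along its length; its top is 12 mm above
- small_board: plywood drying board 74 (x) x 92 (y) mm with a grey felt pad 62 x 80 mm in its top, place of the small rectangular mould. Does not move. Origin: centre of its underside on the table; y along its length; its top is 12 mm above
- round_board: round plywood drying board of diameter 82 mm with a round grey felt pad of diameter 70 mm in its top, place of the round mould. Does not move. Origin: centre of its underside on the table; its top is 12 mm above
- green_cup: green glazed cup, diameter 65 mm, height 71 mm, standing on the table among the boards (a like cup in the row at the back of the table is not meant); to be left alone. Origin: centre of its underside
- blue_tile: small L-shaped test tile with a blue upper half, 30 x 38 x 59 mm high, standing on the table near the middle of the work; to be left alone. Origin: centre of its underside

How it is judged:
By the outcome, as a careful person would: the job done as asked, in the order asked, and still so for the second after the job is handed in, with the robot touching nothing.
It also fails if it takes over 109 s, if anything falls off the work surface, if the arm or the gripper's body presses on something with over 40 N, if the wrist force passes 120 N, or if a joint passes its speed limit or range.

ROBOT

A 6-joint arm with a two-finger parallel gripper is mounted at the origin on a cart in front of the work surface, level with it; the furniture and walls round the work are solid. World frame = base frame: x ahead of the robot, y to its left, z up, the work surface at z = 0. Lengths are in m, angles in rad, forces in N, time in s.
With the tool pointing down it reaches from about 0.3 to 0.75 m from the base axis. Payload 8.5 kg.
Tool frame: the origin (TCP) lies between the finger pads; the fingertips stand 22 mm ahead of it and the grasp point (between the pads) lies 3 mm ahead of it; z points along the fingers, y is the direction in which the jaws open and shut (so a half turn about z gives the same grasp; the last joint's range is limited). The gripper opens to 85 mm and grips with 20 to 120 N. Pads are 22 mm wide; open, the fingers measure 114 mm over their backs; the gripper's body (76 mm by 85 mm) begins 54 mm behind the grasp point. The pads swing forward as they close: fully open they stand 13 mm farther back than shut.
Start: joints at [0.989, 0.381, 1.297, -0, 1.464, -0.215], TCP at [0.197, 0.513, 0.253] pointing down, gripper open.
Joint ranges: [-3.11, 3.11], [-0.89, 2.33], [0.22, 2.48], [-1.42, 4.56], [0.17, 2.85], [-2.88, 2.88]. Speed limits (rad/s): [2.39, 2.39, 3.14, 3.14, 3.14, 3.14].

INTERFACE

Orientations are given as a unit quaternion [x, y, z, w].
In Python, from station import * gives the robot as it stands. The module is installed in compiled form; this text tells all that it offers.
- The arm moves only by the tool move_arm, never from a script. Its argument "plan" is a list of rows, each a list of 3 entries, a list of its own where there are three numbers: the turn, a rotation vector about the tool's x, y, z in rad, then the shift along the tool's x, y, z in mm, then the opening, from 0 (shut) to 1 (fully open). A call has 1 to 8 rows; each row shifts and turns the commanded pose from where the row before left it, along the tool's axes as they then stand; what a row does not reach is not made up. A row lasts 1/12 s, in which the tool goes at most 41.7 mm and 7.16 degrees, less where a joint would pass 70% of its speed; a pose out of reach is approached as far as the arm can. A call with a gripper value outside its range is refused whole. The fingers move at their own pace and stop on an object; the grip force is fixed at half the most. Time passes only in rows, so rows that do not move let the fingers close. It gives the time, the measured TCP pose, the force and the opening at its end, in the units of the state.
- read_state(): the state, without advancing time (a new reading comes with each control period).
- capture(name): name is "scene" or "top" or "wrist"; returns the picture (384x512x3 uint8, blue, green, red); there is no depth.
- camera_info(name): a dict with "intrinsics" (3x3 intrinsics, pixels), "cam_to_world" (4x4, takes a point from camera to world coordinates); the wrist camera has in their place "hand_eye" (4x4, takes a point from camera to tool coordinates, whose origin is the TCP and whose axes are the flange's). Camera axes: x right, y down, z forward; pixel columns grow to the right and rows downward; lengths in m; the calibration is good to about 2 mm. A picture is of the moment at which its call begins: read the wrist's pose just before it. camera_info takes no time and is no camera call.
- close_job(): hands the job in, once; it reports no verdict.
The state is a dict: "clock": time; "joint_pos": joint angles; "joint_velocities": joint speeds; "tau": joint torques, N m; "eef_pos": TCP position; "tool_rot": TCP orientation; "wrist_force": force on the tool from outside, world axes, zero at the start; "ft_torque": the same for the moment, N m; "finger_gap": opening from 0.0 (shut) to 1.0 (fully open).
Only numpy, scipy, OpenCV 4.12 (cv2) and the standard library are available. Lean on these libraries where they do the work, as an engineer would, in place of code of your own. Each camera call takes 0.05 s, during which the arm holds its last target. There are 200 camera calls.

## Working session

There is one attempt and no reset: what is moved stays moved. The work goes in short steps, Python scripts to look and compute and a tool call to move; the robot and the scene stay as the last step left them, time stands still between calls to the robot, and variables do not carry over. Pictures are saved under pics/ and viewed, about 12 in all and at most 16, crops included, and the job is handed in when it is done.

Besides the shell and the picture viewer there is one more tool, called after "Emit:" as a command line: name --argument value ..., lists and objects as JSON in quotes. move_arm: Moves the arm, as the interface text tells. Its arguments: {"type":"object","properties":{"plan":{"type":"array","items":{"type":"array"}}},"required":["plan"]}

```bash
mkdir -p pics
python3 - <<'E'
from station import *
import cv2,numpy as np
np.set_printoptions(precision=4,suppress=True)
s=read_state();print(s)
for n in("scene","top","wrist"):
    cv2.imwrite(f"pics/{n}0.png",capture(n)); print(n,camera_info(n))
a=cv2.imread("pics/top0.png");cv2.imwrite("pics/top0b.png",cv2.resize(a,(800,600),interpolation=cv2.INTER_CUBIC))
a=cv2.imread("pics/scene0.png");cv2.imwrite("pics/scene0b.png",cv2.resize(a,(800,600),interpolation=cv2.INTER_CUBIC))
E
```

```text
{'clock': 0.0, 'joint_pos': array([ 0.9887,  0.3812,  1.2982, -0.    ,  1.4636, -0.2153]), 'joint_velocities': array([-0.0008, -0.0002,  0.0015, -0.0012,  0.0014,  0.0004]), 'tau': array([ -0.0009, -44.8459, -23.128 ,  -0.0003,   0.0047,   0.    ]), 'eef_pos': array([0.1971, 0.5132, 0.2527]), 'tool_rot': array([ 0.1824,  0.9832, -0.0007, -0.0003]), 'wrist_force': array([ 0.4615,  0.4645, -0.4823]), 'ft_torque': array([-0.0176, -0.0182, -0.0714]), 'finger_gap': 0.9970524502387382}
scene {'intrinsics': array([[438.0718,   0.    , 258.999 ],
       [  0.    , 438.0718, 200.0255],
       [  0.    ,   0.    ,   1.    ]]), 'cam_to_world': array([[ 0.428 , -0.6807,  0.5946, -0.1153],
       [-0.9038, -0.3242,  0.2793, -0.3187],
       [ 0.0027, -0.6569, -0.7539,  0.8799],
       [ 0.    ,  0.    ,  0.    ,  1.    ]])}
top {'intrinsics': array([[359.2628,   0.    , 250.2846],
       [  0.    , 359.2628, 185.8802],
       [  0.    ,   0.    ,   1.    ]]), 'cam_to_world': array([[ 0.0118, -0.9908,  0.1349,  0.4002],
       [-0.9999, -0.0107,  0.0088, -0.0048],
       [-0.0073, -0.135 , -0.9908,  1.059 ],
       [ 0.    ,  0.    ,  0.    ,  1.    ]])}
wrist {'intrinsics': array([[344.7927,   0.    , 251.2363],
       [  0.    , 344.7927, 200.5142],
       [  0.    ,   0.    ,   1.    ]]), 'hand_eye': array([[-0.0002, -0.9573, -0.289 ,  0.073 ],
       [ 1.    , -0.0003,  0.0003, -0.0007],
       [-0.0003, -0.289 ,  0.9573, -0.1203],
       [ 0.    ,  0.    ,  0.    ,  1.    ]])}
```

View pics/top0b.png

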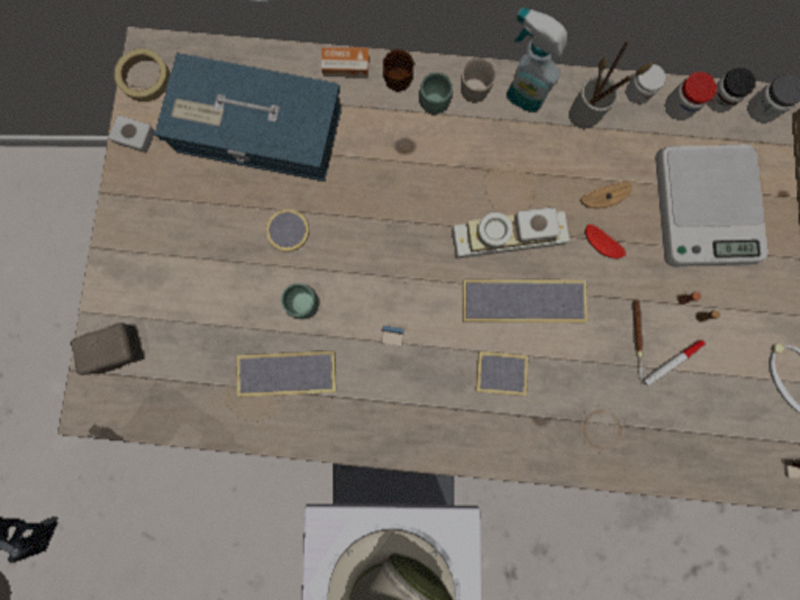

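View pics/scene0b.png

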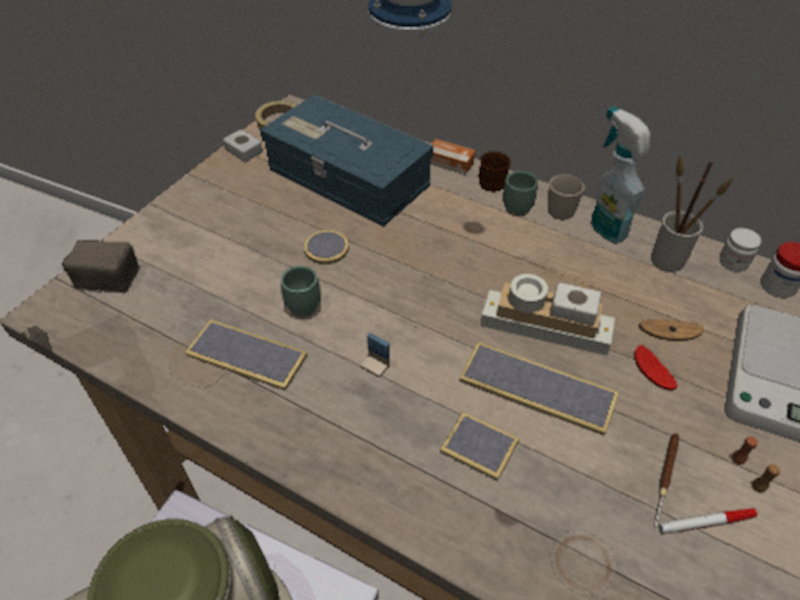

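Top view (800 px scale): round board at (288,230), cup (299,300), middle board (286,373), tile (392,336), small board (502,373), long board (525,300), stack around (511,231) with the round mould on its left and the small mould on its right. Next I'll segment the pads in both views and triangulate them.

```bash
cat > h.py <<'E'
from station import *
import cv2,numpy as np
from scipy.spatial.transform import Rotation as R
np.set_printoptions(precision=4,suppress=True)
def cam(n,s=None):
    i=camera_info(n)
    if n!="wrist": return i["intrinsics"],i["cam_to_world"]
    s=s or read_state(); T=np.eye(4);T[:3,:3]=R.from_quat(s["tool_rot"]).as_matrix();T[:3,3]=s["eef_pos"]
    return i["intrinsics"],T@i["hand_eye"]
def ray(c,uv):
    K,T=c; d=T[:3,:3]@np.linalg.solve(K,[uv[0],uv[1],1]); return T[:3,3],d
def at_z(c,uv,z):
    o,d=ray(c,uv); return o+d*(z-o[2])/d[2]
def tri(c1,p1,c2,p2):
    o1,d1=ray(c1,p1);o2,d2=ray(c2,p2)
    t=np.linalg.lstsq(np.c_[d1,-d2],o2-o1,rcond=None)[0]
    a=o1+d1*t[0];b=o2+d2*t[1];return (a+b)/2,np.linalg.norm(a-b)
def proj(c,p):
    K,T=c; q=np.linalg.inv(T)@np.r_[p,1]; q=K@q[:3]; return q[:2]/q[2]
def rows(p,yaw,s=None):
    """tool y axis along world yaw (mod pi), TCP at p: print turn about tool z then shift in new tool axes (mm)"""
    s=s or read_state(); M=R.from_quat(s["tool_rot"]).as_matrix()
    cur=np.arctan2(M[1,1],M[0,1]); d=(yaw-cur+np.pi/2)%np.pi-np.pi/2
    for d in (d,d-np.sign(d)*np.pi):
        N=R.from_euler('z',d).as_matrix()@M
        print("turn z %.4f (j6 %.2f)"%(-d,s["joint_pos"][5]),"shift mm",(N.T@(np.array(p)-s["eef_pos"])*1000).round(1))
    z=M[:,2];print("tilt mm/m",(z*1000).round(1),"yaw %.4f"%cur,"f",s["wrist_force"].round(1),"gap %.3f"%s["finger_gap"],"t",s["clock"])
E
python3 - <<'E'
from h import *
out={}
for n in("top","scene"):
    a=cv2.imread(f"pics/{n}0.png"); c=cam(n)
    h=cv2.cvtColor(cv2.GaussianBlur(a,(3,3),0),cv2.COLOR_BGR2LAB).astype(int)
    m=((h[...,2]<127)&(h[...,1]>126)&(h[...,0]>60)).astype(np.uint8)*255
    m=cv2.morphologyEx(m,cv2.MORPH_OPEN,np.ones((3,3)))
    cs,_=cv2.findContours(m,0,2)
    for k in cs:
        if cv2.contourArea(k)<250: continue
        P=np.array([at_z(c,q[0],.012)[:2] for q in k],np.float32)
        r=cv2.minAreaRect(P*1000)
        if max(r[1])<260 and 0<r[0][0]<800 and abs(r[0][1])<500: print(n,np.round(r[0],1),np.round(r[1],1),round(r[2],1))
    v=cv2.resize(a[90:270,120:380] if n=="top" else a[120:320,100:420],None,fx=2.5,fy=2.5,interpolation=cv2.INTER_CUBIC)
E
```

```text
top [ 64.  118.3] [ 72.7 136.8] 89.4
top [ 392.  -200.8] [69.1 53.7] 88.9
top [386.4 198.3] [ 55. 160.] 3.6
top [ 527.4 -246. ] [ 59.  210.3] 0.6
top [658.  205.7] [55.1 57.4] 0.6
scene [115.2 -61.6] [ 54.5 158.2] 0.2
scene [131.7 113.1] [38.2 83.6] 18.7
scene [ 390.9 -200.8] [73.7 53.6] 85.4
scene [ 525.9 -245.3] [ 58.9 212.5] 0.2
scene [385.8 198.7] [ 55.3 161.5] 3.3
```

Run:
```python
from h import *
c=cam("top");e=cam("scene")
for nm,a,z in(("round",(495,229),.088),("small",(538,222),.088),("stackL",(460,240),.03),("stackR",(562,228),.03),("cup",(299,296),.07),("tile",(393,335),.05)): print(nm,at_z(c,np.array(a)/1.5625,z))
for nm,a,b in(("round",(495,229),(528,288)),("small",(538,222),(578,298)),("tile top",(393,328),(378,341)),("cup",(299,296),(300,277))): print(nm,tri(c,np.array(a)/1.5625,e,np.array(b)/1.5625))
rows((.60,-.14,.30),0)
```

```text
round [ 0.6441 -0.1788  0.088 ]
small [ 0.6575 -0.255   0.088 ]
stackL [ 0.6369 -0.1235  0.03  ]
stackR [ 0.6618 -0.3146  0.03  ]
cup [0.5231 0.1676 0.07  ]
tile [ 0.4569 -0.0002  0.05  ]
round (array([ 0.6451, -0.1792,  0.083 ]), np.float64(0.0009944767519453168))
small (array([ 0.6593, -0.2567,  0.0817]), np.float64(0.00014617052260636128))
tile top (array([0.4691, 0.0006, 0.0497]), np.float64(0.0014941667727484556))
cup (array([0.5224, 0.1696, 0.0675]), np.float64(0.003793704554034073))
turn z 1.2040 (j6 -0.22) shift mm [-653.2  402.8  -47.7]
turn z -1.9376 (j6 -0.22) shift mm [ 653.3 -402.9  -46.6]
tilt mm/m [   -0.6    -0.9 -1000. ] yaw 1.2040 f [-0.3  0.6 -0.1] gap 0.999 t 0.15
```

Emit:
move_arm --plan '[[[0, 0, 0.12], [0, 0, -6], 1], [[0, 0, 0.12], [0, 0, -6], 1], [[0, 0, 0.12], [0, 0, -6], 1], [[0, 0, 0.12], [0, 0, -6], 1], [[0, 0, 0.12], [0, 0, -6], 1], [[0, 0, 0.12], [0, 0, -6], 1], [[0, 0, 0.12], [0, 0, -6], 1], [[0, 0, 0.12], [0, 0, -6], 1]]'

```text
clock: 0.82
eef_pos: [0.1972, 0.5133, 0.3013]
tool_rot: [0.618, 0.786, -0.0, 0.0]
wrist_force: [-0.4, -0.4, -0.0]
finger_gap: 1.0
```

Emit:
move_arm --plan '[[[0, 0, 0.114], [0, 0, 0], 1]]'

```text
clock: 0.9
eef_pos: [0.1973, 0.5136, 0.3022]
tool_rot: [0.662, 0.75, 0.001, -0.0]
wrist_force: [0.6, 0.7, 0.3]
finger_gap: 1.002
```

Run:
```python
from h import *
rows((.62,-.19,.30),.13)
```

```text
turn z -0.0059 (j6 0.86) shift mm [-752.4  327.9    1.7]
turn z 3.1357 (j6 0.86) shift mm [ 752.4 -327.9    2.7]
tilt mm/m [    0.7     1.1 -1000. ] yaw 0.1241 f [0.6 0.7 0.3] gap 1.002 t 0.9
```

Emit:
move_arm --plan '[[[0, 0, 0], [-36, 15.6, 0], 1], [[0, 0, 0], [-36, 15.6, 0], 1], [[0, 0, 0], [-36, 15.6, 0], 1], [[0, 0, 0], [-36, 15.6, 0], 1], [[0, 0, 0], [-36, 15.6, 0], 1], [[0, 0, 0], [-36, 15.6, 0], 1], [[0, 0, 0], [-36, 15.6, 0], 1], [[0, 0, 0], [-36, 15.6, 0], 1]]'

```text
clock: 1.57
eef_pos: [0.3587, 0.2422, 0.3013]
tool_rot: [0.66, 0.752, -0.0, -0.0]
wrist_force: [0.7, 0.4, 0.3]
finger_gap: 1.004
```

Emit:
move_arm --plan '[[[0, 0, 0], [-36, 15.6, 0], 1], [[0, 0, 0], [-36, 15.6, 0], 1], [[0, 0, 0], [-36, 15.6, 0], 1], [[0, 0, 0], [-36, 15.6, 0], 1], [[0, 0, 0], [-36, 15.6, 0], 1], [[0, 0, 0], [-36, 15.6, 0], 1], [[0, 0, 0], [-36, 15.6, 0], 1], [[0, 0, 0], [-36, 15.6, 0], 1]]'

```text
clock: 2.23
eef_pos: [0.5199, -0.0273, 0.3012]
tool_rot: [0.66, 0.751, -0.0, -0.0]
wrist_force: [0.5, 0.1, 0.6]
finger_gap: 0.999
```

Emit:
move_arm --plan '[[[0, 0, 0], [-36, 15.6, 0], 1], [[0, 0, 0], [-36, 15.6, 0], 1], [[0, 0, 0], [-36, 15.6, 0], 1], [[0, 0, 0], [-36, 15.6, 0], 1], [[0, 0, 0], [-20, 10, 0], 1], [[0, 0, 0], [0, 0, 0], 1], [[0, 0, 0], [0, 0, 0], 1]]'

```text
clock: 2.82
eef_pos: [0.6126, -0.1795, 0.3001]
tool_rot: [0.66, 0.751, -0.0, -0.001]
wrist_force: [-0.3, 0.1, -0.9]
finger_gap: 1.0
```

Run:
```python
from h import *
import json
s=read_state(); a=capture("wrist"); cv2.imwrite("pics/w1.png",a)
np.save("w1.npy",np.array([s["eef_pos"].tolist()+s["tool_rot"].tolist()]))
cv2.imwrite("pics/w1b.png",cv2.resize(a,(800,600),interpolation=cv2.INTER_CUBIC))
rows((.62,-.19,.30),.13)
```

```text
turn z -0.0002 (j6 -0.60) shift mm [-12.5   6.1   0.8]
turn z 3.1414 (j6 -0.60) shift mm [12.5 -6.1  0.8]
tilt mm/m [   -1.      0.7 -1000. ] yaw 0.1298 f [-0.1 -0.5  0.8] gap 1.000 t 2.8667
```

View pics/w1b.png

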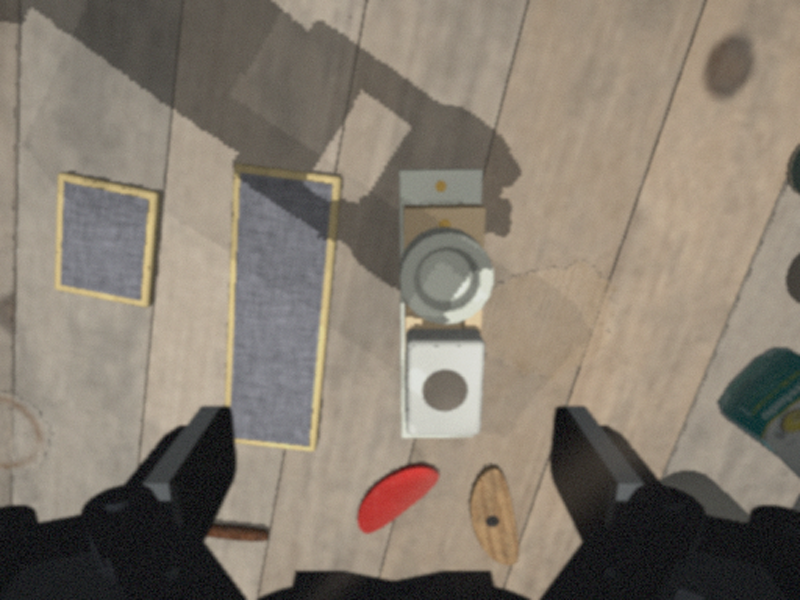

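Wrist view (800 px): stack runs vertically. Long mould's near end is (400..482,170), the middle's end (404..485,206), the round mould is at (447,277), and the small mould's top is (406..482, 342..437). The small and long boards are on the left. I'll compute from these and check with a model overlay.

```bash
cat >> h.py <<'E'
def box(cx,cy,th,w,l,z):
    y=np.array([-np.sin(th),np.cos(th)]);x=np.array([np.cos(th),np.sin(th)])
    return [np.r_[np.array([cx,cy])+a*w/2*x+b*l/2*y,z] for a,b in((-1,-1),(1,-1),(1,1),(-1,1))]
def circ(cx,cy,r,z): return [np.array([cx+r*np.cos(t),cy+r*np.sin(t),z]) for t in np.linspace(0,6.28,40)]
def draw(a,c,P,col,o=(0,0),k=4):
    q=np.array([((proj(c,p)-o)+.5)*k-.5 for p in P]); cv2.polylines(a,[np.round(q*8).astype(int)],True,col,1,cv2.LINE_AA,3)
def wcam(f):
    v=np.load(f)[0]; return cam("wrist",{"eef_pos":v[:3],"tool_rot":v[3:]})
E
python3 - <<'E'
from h import *
w=wcam("w1.npy");sc=cam("scene");tp=cam("top")
f=lambda p:np.array(p)/1.5625
P={}
for nm,p,z in(("L00",(400,170),.03),("L10",(482,169),.03),("L01",(401,438),.03),("M00",(404,206),.058),("M10",(485,205),.058),("R",(447,277),.088),
 ("S00",(408,343),.088),("S10",(482,341),.088),("S11",(482,436),.088),("S01",(406,436),.088),
 ("sb1",(59,173),.012),("sb2",(159,191),.012),("sb3",(150,305),.012),("sb4",(56,291),.012),("lb1",(235,166),.012),("lb2",(341,177),.012),("lb3",(314,450),.012)):
    P[nm]=at_z(w,f(p),z);print(nm,P[nm])
n=np.linalg.norm
print("Lw",n(P["L00"]-P["L10"]),"Mw",n(P["M00"]-P["M10"]),"S",n(P["S00"]-P["S10"]),n(P["S00"]-P["S01"]),n(P["S10"]-P["S11"]))
print("sb",n(P["sb1"]-P["sb2"]),n(P["sb2"]-P["sb3"]),n(P["sb4"]-P["sb1"]),sum(P[k] for k in("sb1","sb2","sb3","sb4"))/4,"lb",n(P["lb1"]-P["lb2"]),n(P["lb2"]-P["lb3"]),(P["lb1"]+P["lb3"])/2)
ang=lambda a,b:np.degrees(np.arctan2(*(P[a]-P[b])[[1,0]]))
print("ang S",ang("S00","S01")-90,ang("S10","S11")-90,"L",ang("L00","L01")-90,ang("L10","L00"),"M",ang("M10","M00"),"sb",ang("sb2","sb3")-90,ang("sb1","sb4")-90,"lb",ang("lb2","lb3")-90)
print("heights: round",tri(w,f((447,277)),sc,f((528,288))),"small",tri(w,f((445,389)),sc,f((578,298))),"sb",tri(w,f((106,240)),sc,f((480,445))))
a=cv2.imread("pics/w1.png");h=cv2.cvtColor(cv2.GaussianBlur(a,(3,3),0),cv2.COLOR_BGR2LAB).astype(int)
m=((h[...,2]<127)&(h[...,1]>126)&(h[...,0]>40)).astype(np.uint8)*255
m=cv2.morphologyEx(m,cv2.MORPH_OPEN,np.ones((3,3)))
for k in cv2.findContours(m,0,2)[0]:
    if cv2.contourArea(k)>1000:
        r=cv2.minAreaRect(np.array([at_z(w,q[0],.012)[:2] for q in k],np.float32)*1000);print(np.round(r[0],1),np.round(r[1],1),round(r[2],2))
E
```

```text
L00 [ 0.61   -0.1191  0.03  ]
L10 [ 0.6669 -0.1111  0.03  ]
L01 [ 0.6386 -0.3279  0.03  ]
M00 [ 0.6152 -0.1408  0.058 ]
M10 [ 0.6683 -0.1333  0.058 ]
R [ 0.6471 -0.1784  0.088 ]
S00 [ 0.6287 -0.2254  0.088 ]
S10 [ 0.6765 -0.2178  0.088 ]
S11 [ 0.6887 -0.2864  0.088 ]
S01 [ 0.6366 -0.2932  0.088 ]
sb1 [ 0.3621 -0.1539  0.012 ]
sb2 [ 0.4351 -0.1575  0.012 ]
sb3 [ 0.4284 -0.2469  0.012 ]
sb4 [ 0.3555 -0.2449  0.012 ]
lb1 [ 0.4902 -0.1323  0.012 ]
lb2 [ 0.5679 -0.1302  0.012 ]
lb3 [ 0.5678 -0.3591  0.012 ]
Lw 0.057424484961098955 Mw 0.05365036099777103 S 0.04842469185855088 0.06828306829912872 0.0697345021359284
sb 0.07303508668940736 0.08967835648905807 0.09124840176131802 [ 0.3953 -0.2008  0.012 ] lb 0.07775199055290043 0.22892031287225673 [ 0.529  -0.2457  0.012 ]
ang S 6.667551806883367 10.08786819927407 L 7.8046706540738455 8.033403804732794 M 8.058299489946007 sb -4.25475141331647 -4.193101766076239 lb -0.019302752101424403
heights: round (array([ 0.6477, -0.1791,  0.0805]), np.float64(0.0017947895989581474)) small (array([ 0.6587, -0.257 ,  0.0825]), np.float64(0.00035437836577232847)) sb (array([ 0.3915, -0.2017,  0.0043]), np.float64(0.0012257729772840987))
[ 392.7 -201. ] [76.  57.7] 85.36
[ 527.1 -245.3] [ 65.5 215.6] 0.17
```

Run:
```python
from h import *
w=wcam("w1.npy");a=cv2.imread("pics/w1.png");o=np.array([150,95])
k=4;b=cv2.resize(a[95:290,150:345],None,fx=4,fy=4,interpolation=cv2.INTER_CUBIC)[:600]
b=cv2.resize(a[95:295,240:330],None,fx=3,fy=3,interpolation=cv2.INTER_CUBIC)
t=np.radians(7.9)
o=(240,95)
draw(b,w,box(.6529,-.219,t,.058,.21,.03),(0,0,255),o,3)
draw(b,w,box(.6528,-.2163,t,.054,.16,.058),(255,0,0),o,3)
draw(b,w,circ(.647,-.1785,.03,.088),(0,180,0),o,3)
draw(b,w,box(.6575,-.256,t,.052,.07,.088),(255,0,255),o,3)
c2=cv2.resize(a[95:295,30:225],None,fx=2.7,fy=3,interpolation=cv2.INTER_CUBIC)
o=(30,95);c2=cv2.resize(a[95:295,30:225],None,fx=2.7,fy=2.7,interpolation=cv2.INTER_CUBIC)
draw(c2,w,box(.3927,-.201,np.radians(-4.4),.074,.092,.012),(0,0,255),o,2.7)
draw(c2,w,box(.3927,-.201,np.radians(-4.4),.062,.08,.012),(0,0,255),o,2.7)
draw(c2,w,box(.527,-.2455,np.radians(.2),.08,.232,.012),(0,0,255),o,2.7)
draw(c2,w,box(.527,-.2455,np.radians(.2),.068,.22,.012),(0,0,255),o,2.7)
v=np.zeros((600,800,3),np.uint8);v[:,:270]=b;v[:540,272:272+c2.shape[1]]=c2[:,:528]
cv2.imwrite("pics/ov1.png",v)
```

```text
(no output)
```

View pics/ov1.png

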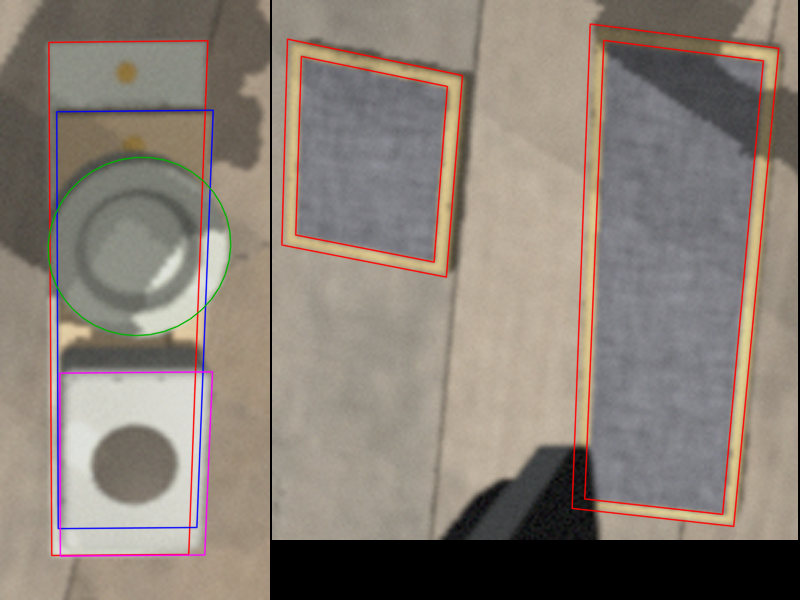

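The overlay fits within about 1 mm (stack yaw 7.9°, small board yaw -4.4°, long board 0.2°). Next is the grasp on the round mould.

Run:
```python
from h import *
rows((.647,-.1785,.083),.138)
print(read_state()["joint_pos"])
```

```text
turn z -0.0082 (j6 -0.60) shift mm [ -5.   34.6 217.7]
turn z 3.1334 (j6 -0.60) shift mm [  4.7 -34.2 217.8]
tilt mm/m [   -1.      0.7 -1000. ] yaw 0.1298 f [-0.1 -0.5  0.8] gap 1.000 t 2.8667
[-0.4689  0.5192  0.9313  0.0002  1.6923 -0.5987]
```

Emit:
move_arm --plan '[[[0, 0, -0.008], [-2.5, 17.3, 0], 1], [[0, 0, 0], [-2.5, 17.3, 20], 1], [[0, 0, 0], [0, 0, 40], 1], [[0, 0, 0], [0, 0, 40], 1], [[0, 0, 0], [0, 0, 40], 1], [[0, 0, 0], [0, 0, 30], 1], [[0, 0, 0], [0, 0, 10], 1], [[0, 0, 0], [0, 0, 0], 1]]'

```text
clock: 3.53
eef_pos: [0.6464, -0.1776, 0.1195]
tool_rot: [0.656, 0.755, -0.001, -0.002]
wrist_force: [-0.4, -0.2, -0.2]
finger_gap: 1.001
```

Run:
```python
from h import *
rows((.647,-.1785,.083),.138)
cv2.imwrite("pics/w2.png",cv2.resize(capture("wrist"),(800,600),interpolation=cv2.INTER_CUBIC))
```

```text
turn z 0.0011 (j6 -0.58) shift mm [-1.1  0.6 36.5]
turn z -3.1405 (j6 -0.58) shift mm [ 0.9 -0.3 36.6]
tilt mm/m [   -4.1     2.  -1000. ] yaw 0.1391 f [-0.4 -0.2 -0.2] gap 1.001 t 3.5333
```

View pics/w2.png

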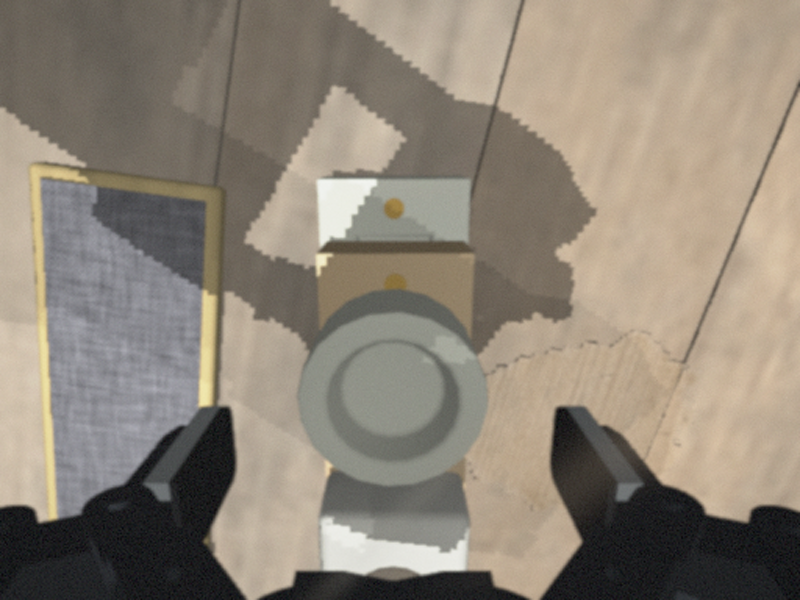

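Round mould is centred between the fingers (x≈393). I'll go down and grip it.

Emit:
move_arm --plan '[[[0, 0, 0], [-1, 0.6, 15], 1], [[0, 0, 0], [0, 0, 15], 1], [[0, 0, 0], [0, 0, 6], 1], [[0, 0, 0], [0, 0, 0], 1], [[0, 0, 0], [0, 0, 0], 0.6], [[0, 0, 0], [0, 0, 0], 0.2], [[0, 0, 0], [0, 0, 0], 0.2], [[0, 0, 0], [0, 0, 0], 0.2]]'

```text
clock: 4.25
eef_pos: [0.6489, -0.1801, 0.0879]
tool_rot: [0.657, 0.754, 0.0, 0.002]
wrist_force: [-1.2, 0.6, 7.6]
finger_gap: 0.676
```

Emit:
move_arm --plan '[[[0, 0, 0], [0, 0, 0], 0.2], [[0, 0, 0], [0, 0, 0], 0.2]]'

```text
clock: 4.42
eef_pos: [0.6489, -0.1801, 0.0879]
tool_rot: [0.657, 0.754, 0.0, 0.002]
wrist_force: [-1.7, 1.1, 6.8]
finger_gap: 0.679
```

Run:
```python
from h import *
rows((.658,.206,.20),0.138)
cv2.imwrite("pics/w3.png",cv2.resize(capture("wrist"),(800,600),interpolation=cv2.INTER_CUBIC))
```

```text
turn z 0.0002 (j6 -0.58) shift mm [ 381.    62.5 -112.7]
turn z -3.1414 (j6 -0.58) shift mm [-381.4  -61.8 -111.5]
tilt mm/m [    3.3    -1.6 -1000. ] yaw 0.1382 f [-1.7  1.1  6.8] gap 0.679 t 4.4167
```

View pics/w3.png

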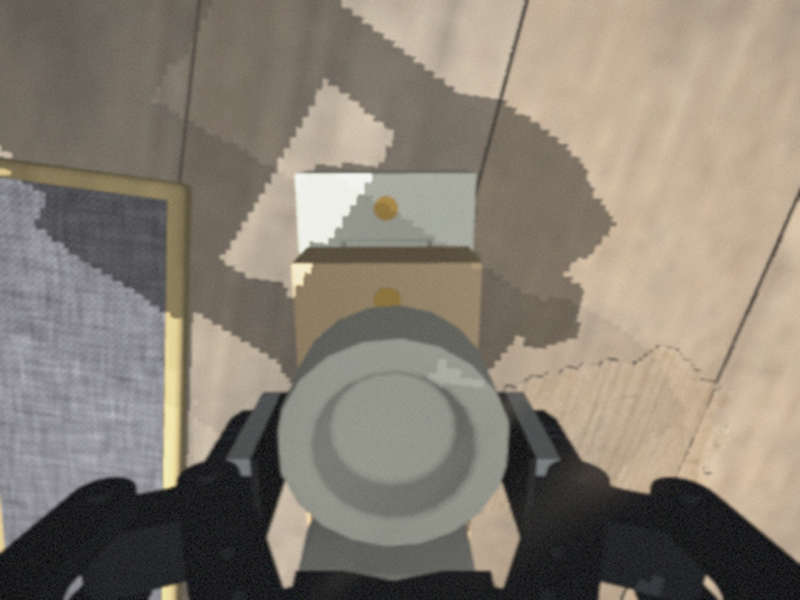

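Disc is gripped (gap 0.68, about 58 mm). Now I'll lift, carry it towards the round board and look at the board from nearby.

Run:
```python
from h import *
w=cam("wrist");s=read_state();M=R.from_quat(s["tool_rot"]).as_matrix()
p=at_z(w,np.array((393,441))/1.5625,.088);print(p,M.T@(p-s["eef_pos"])*1000)
```

```text
[ 0.6488 -0.1771  0.088 ] [ 3.013   0.3158 -0.1356]
```

Emit:
move_arm --plan '[[[0, 0, 0], [0, 0, -8], 0.2], [[0, 0, 0], [0, 0, -25], 0.2], [[0, 0, 0], [0, 0, -40], 0.2], [[0, 0, 0], [0, 0, -30], 0.2], [[0, 0, 0], [30, 5, 0], 0.2], [[0, 0, 0], [40, 7, 0], 0.2], [[0, 0, 0], [40, 7, 0], 0.2], [[0, 0, 0], [40, 7, 0], 0.2]]'

```text
clock: 5.13
eef_pos: [0.6531, -0.0263, 0.1895]
tool_rot: [0.657, 0.754, 0.0, 0.001]
wrist_force: [0.7, 0.8, -0.7]
finger_gap: 0.677
```

Emit:
move_arm --plan '[[[0, 0, 0], [40, 6, 0], 0.2], [[0, 0, 0], [40, 6, 0], 0.2], [[0, 0, 0], [40, 6, 0], 0.2], [[0, 0, 0], [25, 4, 0], 0.2], [[0, 0, 0], [10, 2, 0], 0.2], [[0, 0, 0], [0, 0, 0], 0.2], [[0, 0, 0], [0, 0, 0], 0.2]]'

```text
clock: 5.72
eef_pos: [0.6558, 0.1285, 0.1888]
tool_rot: [0.657, 0.754, -0.0, 0.0]
wrist_force: [-0.2, -0.1, -1.4]
finger_gap: 0.677
```

Run:
```python
from h import *
s=read_state();a=capture("wrist");w=cam("wrist",s);cv2.imwrite("pics/w4r.png",a)
rows((.658,.206,.15),0.138)
b=cv2.resize(a,(800,600),interpolation=cv2.INTER_CUBIC);draw(b,w,circ(.658,.2057,.041,.012),(0,0,255),(0,0),1.5625);draw(b,w,circ(.658,.2057,.035,.012),(0,0,255),(0,0),1.5625)
M=R.from_quat(s["tool_rot"]).as_matrix()
draw(b,w,[s["eef_pos"]+M@np.r_[p[0],p[1],0] for p in circ(0,0,.03,0)],(0,255,0),(0,0),1.5625)
cv2.imwrite("pics/w4.png",b)
```

```text
turn z -0.0010 (j6 -0.12) shift mm [77.2 12.8 38.6]
turn z 3.1406 (j6 -0.12) shift mm [-77.2 -12.9  38.7]
tilt mm/m [    0.3    -0.5 -1000. ] yaw 0.1370 f [ 1.1 -0.2 -0.7] gap 0.677 t 5.7667
```

View pics/w4.png

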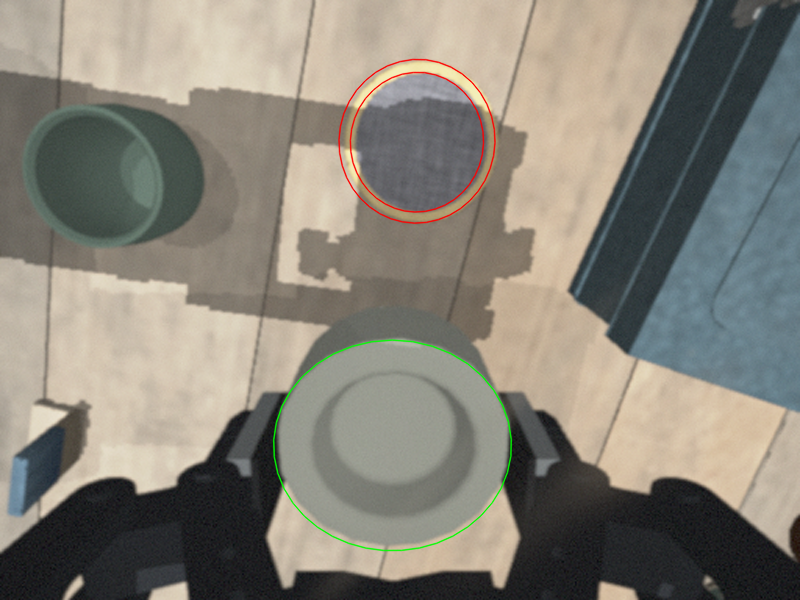

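Run:
```python
from h import *
w=cam("wrist");s=read_state();M=R.from_quat(s["tool_rot"]).as_matrix()
f=lambda u,v:np.array((u,v))/1.5625
for dz in(0,-.0025,-.0045):
    z=s["eef_pos"][2]+dz
    P=[M.T@(at_z(w,f(*q),z)-s["eef_pos"])*1000 for q in((393,339),(393,545),(279,441),(508,441))]
    print(dz,np.array(P).round(1)[:,:2].tolist(),((P[0]+P[1])/2)[:2])
for q in((341,141),(496,141),(418,59),(418,223)):print(at_z(w,f(*q),.012))
rows((.659,.2057,.05),.138)
```

```text
0 [[30.1, 0.3], [-28.4, 0.3], [3.0, -28.3], [2.9, 29.2]] [0.8315 0.3181]
-0.0025 [[29.2, 0.3], [-30.5, 0.3], [1.5, -28.9], [1.5, 29.8]] [-0.6622  0.3214]
-0.0045 [[28.5, 0.3], [-32.2, 0.3], [0.3, -29.4], [0.3, 30.3]] [-1.8572  0.3241]
[0.6188 0.201  0.012 ]
[0.6994 0.2121 0.012 ]
[0.653  0.2454 0.012 ]
[0.6653 0.1642 0.012 ]
turn z -0.0010 (j6 -0.12) shift mm [ 76.8  13.8 138.6]
turn z 3.1406 (j6 -0.12) shift mm [-76.7 -13.8 138.7]
tilt mm/m [    0.3    -0.5 -1000. ] yaw 0.1370 f [ 1.1 -0.2 -0.7] gap 0.677 t 5.7667
```

Emit:
move_arm --plan '[[[0, 0, 0], [25, 4, 0], 0.2], [[0, 0, 0], [35, 6.5, 0], 0.2], [[0, 0, 0], [17.5, 3.3, 10], 0.2], [[0, 0, 0], [0, 0, 35], 0.2], [[0, 0, 0], [0, 0, 40], 0.2], [[0, 0, 0], [0, 0, 35], 0.2], [[0, 0, 0], [0, 0, 15], 0.2], [[0, 0, 0], [0, 0, 0], 0.2]]'

```text
clock: 6.43
eef_pos: [0.6572, 0.2054, 0.0489]
tool_rot: [0.658, 0.753, -0.003, -0.003]
wrist_force: [-0.6, -0.1, -1.5]
finger_gap: 0.679
```

Emit:
move_arm --plan '[[[0, 0, 0], [0, 0, 3], 0.2], [[0, 0, 0], [0, 0, 2], 0.2], [[0, 0, 0], [0, 0, 0], 0.2]]'

```text
clock: 6.68
eef_pos: [0.6596, 0.2072, 0.0499]
tool_rot: [0.657, 0.754, 0.001, 0.001]
wrist_force: [0.1, 0.6, -0.3]
finger_gap: 0.673
```

Emit:
move_arm --plan '[[[0, 0, 0], [0, 0, 2], 0.2], [[0, 0, 0], [0, 0, 2], 0.2], [[0, 0, 0], [0, 0, 0], 0.2], [[0, 0, 0], [0, 0, 0], 0.2]]'

```text
clock: 7.02
eef_pos: [0.6587, 0.2078, 0.0445]
tool_rot: [0.657, 0.754, 0.0, 0.0]
wrist_force: [0.2, -0.5, -1.9]
finger_gap: 0.676
```

Emit:
move_arm --plan '[[[0, 0, 0], [0, 0, 1.5], 0.2], [[0, 0, 0], [0, 0, 0], 0.2], [[0, 0, 0], [0, 0, 0], 0.2]]'

```text
clock: 7.27
eef_pos: [0.6587, 0.2078, 0.0428]
tool_rot: [0.657, 0.754, -0.0, -0.0]
wrist_force: [-0.1, -0.3, -1.0]
finger_gap: 0.68
```

Emit:
move_arm --plan '[[[0, 0, 0], [-1.5, 0.5, 0], 0.2], [[0, 0, 0], [0, 0, 1], 0.2], [[0, 0, 0], [0, 0, 0], 0.2], [[0, 0, 0], [0, 0, 0], 0.2]]'

```text
clock: 7.6
eef_pos: [0.6596, 0.2063, 0.042]
tool_rot: [0.657, 0.754, 0.0, 0.0]
wrist_force: [0.5, 0.2, -0.9]
finger_gap: 0.681
```

Emit:
move_arm --plan '[[[0, 0, 0], [0, 0, 1], 0.2], [[0, 0, 0], [0, 0, 0], 0.2], [[0, 0, 0], [0, 0, 0], 0.2]]'

```text
clock: 7.85
eef_pos: [0.6596, 0.2063, 0.0419]
tool_rot: [0.657, 0.754, 0.0, 0.0]
wrist_force: [-2.5, -1.3, 6.3]
finger_gap: 0.677
```

Contact came at z=0.042, as predicted. Releasing.

Emit:
move_arm --plan '[[[0, 0, 0], [0, 0, -1], 0.72], [[0, 0, 0], [0, 0, 0], 0.78], [[0, 0, 0], [0, 0, 0], 0.86], [[0, 0, 0], [0, 0, 0], 0.9], [[0, 0, 0], [0, 0, -15], 0.9], [[0, 0, 0], [0, 0, -35], 0.9], [[0, 0, 0], [0, 0, -40], 0.9], [[0, 0, 0], [0, 0, -40], 0.9]]'

```text
clock: 8.52
eef_pos: [0.659, 0.2064, 0.1728]
tool_rot: [0.657, 0.754, -0.001, -0.001]
wrist_force: [0.1, 0.4, -0.4]
finger_gap: 0.899
```

Run:
```python
from h import *
a=capture("wrist");w=cam("wrist")
f=1.5625
b=cv2.resize(a,(800,600),interpolation=cv2.INTER_CUBIC)
draw(b,w,circ(.6591,.2057,.041,.012),(0,0,255),(0,0),f);draw(b,w,circ(.6591,.2057,.035,.012),(0,0,255),(0,0),f);draw(b,w,circ(.6591,.2057,.03,.042),(0,255,0),(0,0),f)
cv2.imwrite("pics/w5.png",b)
rows((.657,-.2555,.19),.138)
```

```text
turn z 0.0002 (j6 -0.01) shift mm [-457.3  -68.1   -8.1]
turn z -3.1414 (j6 -0.01) shift mm [457.3  68.3  -6.3]
tilt mm/m [  13.3    1.8 -999.9] yaw 0.1382 f [ 1.  -0.7  7.7] gap 0.895 t 8.5667
```

View pics/w5.png

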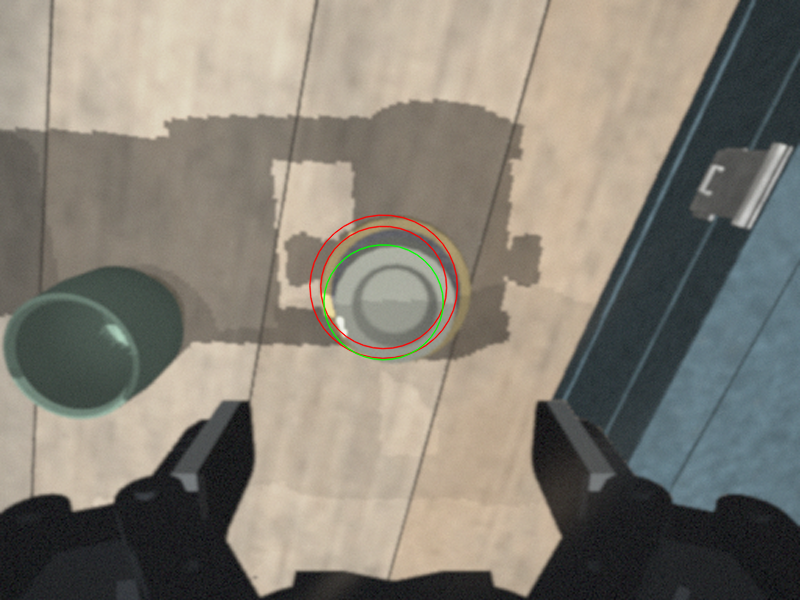

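Round mould sits on its board with an even margin; the overlay is shifted because the arm was still moving. Now the small mould.

Emit:
move_arm --plan '[[[0, 0, 0], [-20, -3, 0], 1], [[0, 0, 0], [-40, -6, 0], 1], [[0, 0, 0], [-40, -6, 0], 1], [[0, 0, 0], [-40, -6, 0], 1], [[0, 0, 0], [-40, -6, 0], 1], [[0, 0, 0], [-40, -6, 0], 1], [[0, 0, 0], [-40, -6, 0], 1], [[0, 0, 0], [-40, -6, 0], 1]]'

```text
clock: 9.23
eef_pos: [0.6558, -0.0989, 0.1716]
tool_rot: [0.657, 0.754, -0.0, -0.0]
wrist_force: [0.0, -0.2, -0.3]
finger_gap: 1.001
```

Emit:
move_arm --plan '[[[0, 0, 0], [-40, -6, 0], 1], [[0, 0, 0], [-40, -6, 0], 1], [[0, 0, 0], [-40, -6, 0], 1], [[0, 0, 0], [-25, -4, 0], 1], [[0, 0, 0], [-12, -2, 0], 1], [[0, 0, 0], [0, 0, 0], 1], [[0, 0, 0], [0, 0, 0], 1], [[0, 0, 0], [0, 0, 0], 1]]'

```text
clock: 9.9
eef_pos: [0.6542, -0.2538, 0.1718]
tool_rot: [0.656, 0.755, 0.0, -0.0]
wrist_force: [0.6, 0.5, -0.6]
finger_gap: 0.997
```

Run:
```python
from h import *
s=read_state();a=capture("wrist");w=cam("wrist",s)
f=1.5625;t=np.radians(7.9)
b=cv2.resize(a,(800,600),interpolation=cv2.INTER_CUBIC)
draw(b,w,box(.657,-.2555,t,.052,.07,.088),(255,0,255),(0,0),f);draw(b,w,box(.6528,-.2163,t,.054,.16,.058),(255,0,0),(0,0),f);draw(b,w,box(.6529,-.219,t,.058,.21,.03),(0,0,255),(0,0),f)
cv2.imwrite("pics/w6.png",b)
rows((.657,-.2555,.087),.138,s)
```

```text
turn z 0.0018 (j6 -0.68) shift mm [-2.1  2.5 84.8]
turn z -3.1398 (j6 -0.68) shift mm [ 2.  -2.5 84.8]
tilt mm/m [   -0.2     0.6 -1000. ] yaw 0.1398 f [ 0.6  0.5 -0.6] gap 0.997 t 9.9
```

View pics/w6.png

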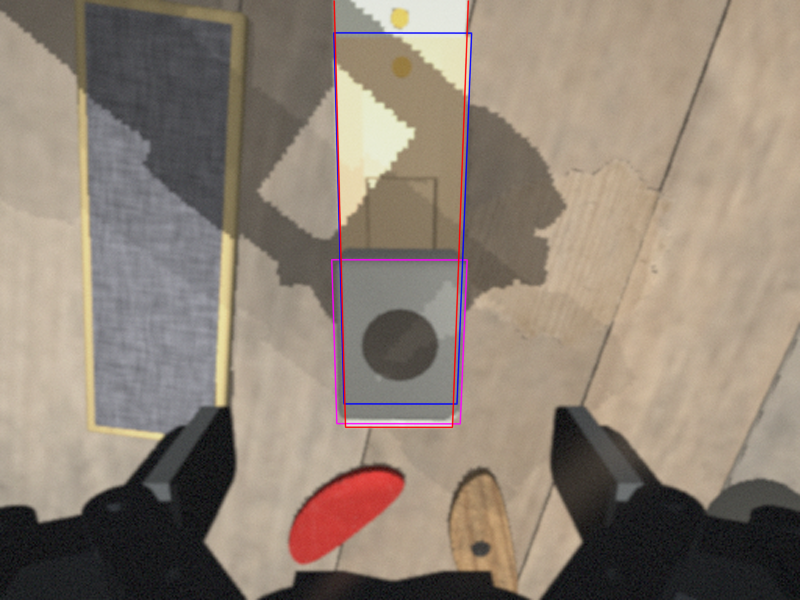

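Emit:
move_arm --plan '[[[0, 0, 0.002], [-1.5, 2.8, 20], 1], [[0, 0, 0], [0, 0, 35], 1], [[0, 0, 0], [0, 0, 25], 1], [[0, 0, 0], [0, 0, 5], 1], [[0, 0, 0], [0, 0, 0], 0.8], [[0, 0, 0], [0, 0, 0], 0.5], [[0, 0, 0], [0, 0, 0], 0.2], [[0, 0, 0], [0, 0, 0], 0.2]]'

```text
clock: 10.62
eef_pos: [0.6579, -0.2571, 0.0896]
tool_rot: [0.657, 0.754, 0.0, 0.002]
wrist_force: [1.6, 1.3, 10.6]
finger_gap: 0.595
```

Emit:
move_arm --plan '[[[0, 0, 0], [0, 0, 0], 0.2], [[0, 0, 0], [0, 0, 0], 0.2], [[0, 0, 0], [0, 0, 0], 0.2]]'

```text
clock: 10.87
eef_pos: [0.6579, -0.2571, 0.0896]
tool_rot: [0.657, 0.754, 0.001, 0.002]
wrist_force: [0.8, 1.0, 6.0]
finger_gap: 0.593
```

Run:
```python
from h import *
s=read_state();print(s["eef_pos"],s["tool_rot"])
rows((.3927,-.201,.19),np.radians(-4.4),s)
```

```text
[ 0.6579 -0.2571  0.0896] [0.6573 0.7536 0.0006 0.0023]
turn z 0.2131 (j6 -0.68) shift mm [  35.3 -268.4 -101.5]
turn z -2.9285 (j6 -0.68) shift mm [-35.8 269.2 -99.2]
tilt mm/m [    4.2    -2.1 -1000. ] yaw 0.1363 f [0.8 1.  6. ] gap 0.593 t 10.8667
```

Emit:
move_arm --plan '[[[0, 0, 0], [0, 0, -8], 0.2], [[0, 0, 0], [0, 0, -25], 0.2], [[0, 0, 0], [0, 0, -40], 0.2], [[0, 0, 0.106], [0, 0, -28], 0.2], [[0, 0, 0.107], [0, 0, 0], 0.2], [[0, 0, 0], [-3, -30, 0], 0.2], [[0, 0, 0], [-4, -40, 0], 0.2], [[0, 0, 0], [-4, -40, 0], 0.2]]'

```text
clock: 11.53
eef_pos: [0.5451, -0.259, 0.1883]
tool_rot: [0.733, 0.68, -0.0, 0.0]
wrist_force: [-0.0, -0.9, -0.7]
finger_gap: 0.591
```

Emit:
move_arm --plan '[[[0, 0, 0], [-4, -40, 0], 0.2], [[0, 0, 0], [-4, -40, 0], 0.2], [[0, 0, 0], [-3, -40, 0], 0.2], [[0, 0, 0], [-2, -28, 0], 0.2], [[0, 0, 0], [-1, -10, 0], 0.2], [[0, 0, 0], [0, 0, 0], 0.2], [[0, 0, 0], [0, 0, 0], 0.2], [[0, 0, 0], [0, 0, 0], 0.2]]'

```text
clock: 12.2
eef_pos: [0.3889, -0.2616, 0.1883]
tool_rot: [0.734, 0.68, 0.0, 0.001]
wrist_force: [0.6, 0.2, -1.2]
finger_gap: 0.597
```

Run:
```python
from h import *
s=read_state();a=capture("wrist");w=cam("wrist",s);f=1.5625
rows((.3927,-.201,.0436),np.radians(-4.4),s)
b=cv2.resize(a,(800,600),interpolation=cv2.INTER_CUBIC)
for q in((.074,.092),(.062,.08)):draw(b,w,box(.3927,-.201,np.radians(-4.4),*q,.012),(0,0,255),(0,0),f)
M=R.from_quat(s["tool_rot"]).as_matrix()
draw(b,w,[s["eef_pos"]+M@np.r_[p[1],p[0],.0016] for p in box(0,0,0,.052,.07,0)],(0,255,0),(0,0),f)
cv2.imwrite("pics/w7.png",b)
```

```text
turn z 0.0002 (j6 -0.77) shift mm [ 60.8  -1.  144.6]
turn z -3.1414 (j6 -0.77) shift mm [-60.5   0.7 144.7]
tilt mm/m [    1.1    -0.9 -1000. ] yaw -0.0766 f [ 0.6  0.2 -1.2] gap 0.597 t 12.2
```

View pics/w7.png

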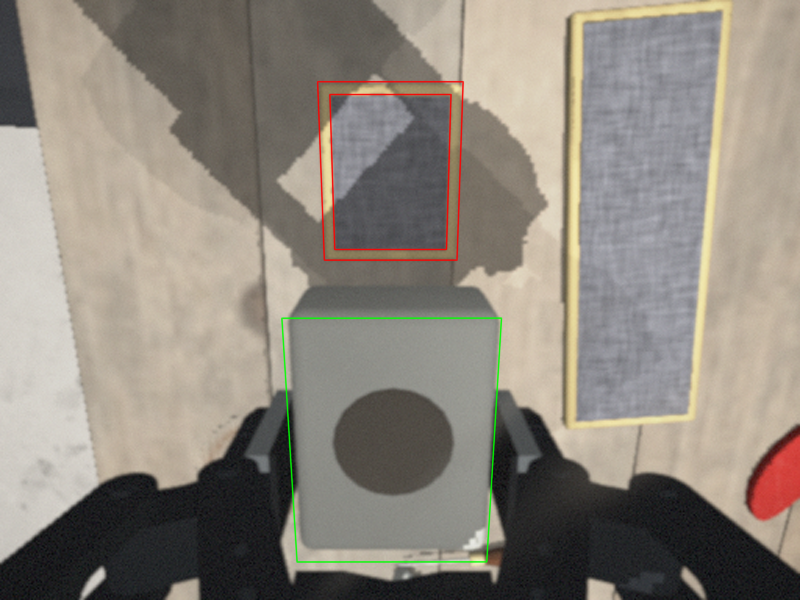

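Run:
```python
from h import *
w=cam("wrist");s=read_state();M=R.from_quat(s["tool_rot"]).as_matrix()
f=lambda u,v:np.array((u,v))/1.5625
for dz in(-.0016,-.003,-.005,-.007):
    P=np.array([M.T@(at_z(w,f(*q),s["eef_pos"][2]+dz)-s["eef_pos"])*1000 for q in((393,318),(393,549),(290,318),(497,318),(299,549),(489,549),(393,441))])
    print(dz,"len",P[0,0]-P[1,0],"ctr",(P[0,0]+P[1,0])/2,"w",P[3,1]-P[2,1],P[5,1]-P[4,1],"cy",P[2:6,1].mean(),"hollow",P[6,:2])
```

```text
-0.0016 len 65.85008098416701 ctr 1.9289786877002921 w 49.03158703741269 51.71578935886893 cy 0.6952847310658221 hollow [2.0761 0.4938]
-0.003 len 66.60670621871083 ctr 1.1154597943548943 w 49.59496578331217 52.31000990755249 cy 0.6994126582794387 hollow [1.2643 0.4956]
-0.005 len 67.68759941091622 ctr -0.04671005328133404 w 50.39979256316845 53.15889640567195 cy 0.70530969715605 hollow [0.1045 0.4982]
-0.007 len 68.76849260312159 ctr -1.2088799009175801 w 51.2046193430248 54.007782903791345 cy 0.7112067360326337 hollow [-1.0552  0.5007]
```

Emit:
move_arm --plan '[[[0, 0, 0], [20, -0.5, 0], 0.2], [[0, 0, 0], [30, -1, 10], 0.2], [[0, 0, 0], [10, 0, 30], 0.2], [[0, 0, 0], [0, 0, 40], 0.2], [[0, 0, 0], [0, 0, 35], 0.2], [[0, 0, 0], [0, 0, 20], 0.2], [[0, 0, 0], [0, 0, 4], 0.2], [[0, 0, 0], [0, 0, 0], 0.2]]'

```text
clock: 12.92
eef_pos: [0.3914, -0.2011, 0.048]
tool_rot: [0.734, 0.68, -0.0, -0.001]
wrist_force: [0.2, -0.9, -0.9]
finger_gap: 0.595
```

Emit:
move_arm --plan '[[[0, 0, 0], [0, 0, 2], 0.2], [[0, 0, 0], [0, 0, 0], 0.2], [[0, 0, 0], [0, 0, 0], 0.2]]'

```text
clock: 13.17
eef_pos: [0.3915, -0.2017, 0.0479]
tool_rot: [0.734, 0.679, 0.0, 0.001]
wrist_force: [0.1, -0.7, -1.5]
finger_gap: 0.59
```

Run:
```python
from h import *
y=np.radians(-4.4)
rows((.3927+.8e-3*np.sin(y)-.5e-3,-.201-.8e-3,.0436),y)
```

```text
turn z -0.0000 (j6 -0.67) shift mm [-0.1  0.6  4.3]
turn z 3.1416 (j6 -0.67) shift mm [ 0.1 -0.6  4.3]
tilt mm/m [    1.9    -1.7 -1000. ] yaw -0.0768 f [ 0.1 -0.7 -1.5] gap 0.590 t 13.1667
```

Emit:
move_arm --plan '[[[0, 0, 0], [0, 0.5, 1.5], 0.2], [[0, 0, 0], [0, 0, 1.5], 0.2], [[0, 0, 0], [0, 0, 0], 0.2], [[0, 0, 0], [0, 0, 0], 0.2]]'

```text
clock: 13.5
eef_pos: [0.3914, -0.2013, 0.044]
tool_rot: [0.734, 0.679, 0.0, 0.0]
wrist_force: [-0.8, 0.4, -1.6]
finger_gap: 0.592
```

Emit:
move_arm --plan '[[[0, 0, 0], [0, 0, 1], 0.2], [[0, 0, 0], [0, 0, 0], 0.2], [[0, 0, 0], [0, 0, 0], 0.2]]'

```text
clock: 13.75
eef_pos: [0.3914, -0.2013, 0.0436]
tool_rot: [0.734, 0.679, 0.0, 0.0]
wrist_force: [-2.5, 2.1, 10.3]
finger_gap: 0.59
```

Emit:
move_arm --plan '[[[0, 0, 0], [0, 0, 1], 0.2], [[0, 0, 0], [0, 0, 0], 0.2], [[0, 0, 0], [0, 0, 0], 0.2]]'

```text
clock: 14.0
eef_pos: [0.3915, -0.2013, 0.0435]
tool_rot: [0.734, 0.679, 0.0, 0.001]
wrist_force: [-6.4, 3.6, 26.8]
finger_gap: 0.59
```

Contact as predicted (z=0.0436). Release and retreat; after settling I'll check it.

Emit:
move_arm --plan '[[[0, 0, 0], [0, 0, -1.5], 0.2], [[0, 0, 0], [0, 0, 0], 0.63], [[0, 0, 0], [0, 0, 0], 0.75], [[0, 0, 0], [0, 0, 0], 0.9], [[0, 0, 0], [0, 0, -10], 1], [[0, 0, 0], [0, 0, -35], 1], [[0, 0, 0], [0, 0, -40], 1], [[0, 0, 0], [-10, 0, -35], 1]]'

```text
clock: 14.67
eef_pos: [0.3903, -0.2101, 0.165]
tool_rot: [0.733, 0.68, 0.0, -0.001]
wrist_force: [0.1, -0.7, 0.7]
finger_gap: 0.997
```

Emit:
move_arm --plan '[[[0, 0, 0], [-20, 0, -15], 1], [[0, 0, 0], [-5, 0, 0], 1], [[0, 0, 0], [0, 0, 0], 1], [[0, 0, 0], [0, 0, 0], 1]]'

```text
clock: 15.0
eef_pos: [0.3882, -0.2355, 0.177]
tool_rot: [0.734, 0.679, 0.0, -0.001]
wrist_force: [-0.3, 0.3, -1.3]
finger_gap: 0.998
```

Run:
```python
from h import *
s=read_state();a=capture("wrist");w=cam("wrist",s);f=1.5625
b=cv2.resize(a,(800,600),interpolation=cv2.INTER_CUBIC)
y=np.radians(-4.4)
for q in((.074,.092),(.062,.08)):draw(b,w,box(.3927,-.201,y,*q,.012),(0,0,255),(0,0),f)
draw(b,w,box(.3927,-.201,y,.052,.07,.042),(0,255,0),(0,0),f)
cv2.imwrite("pics/w8.png",b)
rows((.6528,-.2163,.19),.138,s)
```

```text
turn z -0.2157 (j6 -0.73) shift mm [-17.3 264.7 -13.6]
turn z 2.9259 (j6 -0.73) shift mm [  17.4 -264.8  -12.4]
tilt mm/m [   -1.9     2.2 -1000. ] yaw -0.0777 f [-0.3  0.3 -1.3] gap 0.998 t 15.0
```

View pics/w8.png

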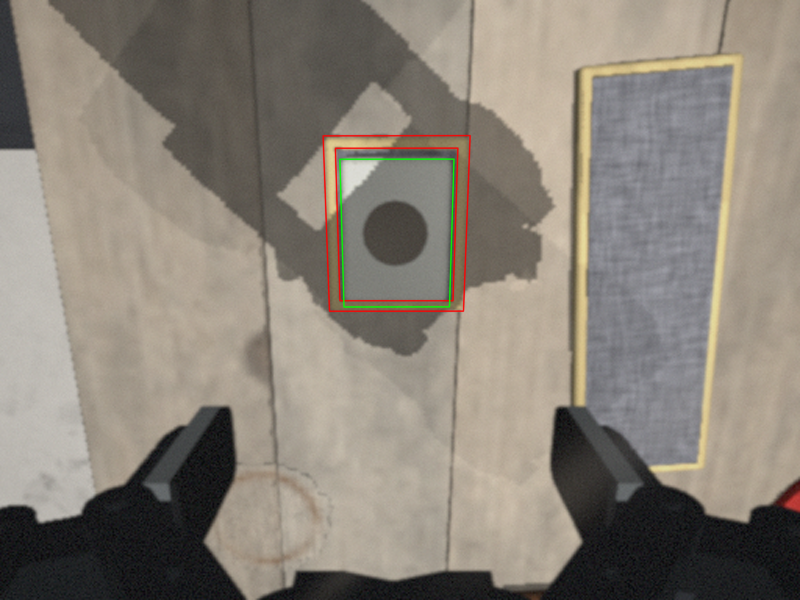

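Small mould sits centred and aligned with its pad (hollow at (395,233)). Now the middle mould.

Emit:
move_arm --plan '[[[0, 0, -0.108], [0, 0, 0], 1], [[0, 0, -0.108], [0, 0, 0], 1], [[0, 0, 0], [-2, 30, 0], 1], [[0, 0, 0], [-3, 40, 0], 1], [[0, 0, 0], [-3, 40, 0], 1], [[0, 0, 0], [-3, 40, 0], 1], [[0, 0, 0], [-3, 40, 0], 1], [[0, 0, 0], [-2, 40, 0], 1]]'

```text
clock: 15.72
eef_pos: [0.6202, -0.2186, 0.1763]
tool_rot: [0.656, 0.755, -0.0, -0.002]
wrist_force: [-0.5, 0.3, 0.3]
finger_gap: 0.998
```

Emit:
move_arm --plan '[[[0, 0, 0], [-1, 25, 0], 1], [[0, 0, 0], [0, 10, 0], 1], [[0, 0, 0], [0, 0, 0], 1], [[0, 0, 0], [0, 0, 0], 1], [[0, 0, 0], [0, 0, 0], 1]]'

```text
clock: 16.13
eef_pos: [0.6526, -0.216, 0.1775]
tool_rot: [0.656, 0.754, -0.0, -0.001]
wrist_force: [-0.1, 1.0, 0.7]
finger_gap: 1.002
```

Run:
```python
from h import *
s=read_state();a=capture("wrist");w=cam("wrist",s);f=1.5625;t=np.radians(7.9)
b=cv2.resize(a,(800,600),interpolation=cv2.INTER_CUBIC)
draw(b,w,box(.6528,-.2163,t,.054,.16,.058),(255,0,0),(0,0),f);draw(b,w,box(.6529,-.219,t,.058,.21,.03),(0,0,255),(0,0),f)
cv2.imwrite("pics/w9.png",b)
rows((.6528,-.2163,.0585),.138,s)
```

```text
turn z 0.0010 (j6 -0.63) shift mm [ -0.5   0.4 119. ]
turn z -3.1406 (j6 -0.63) shift mm [  0.2   0.  119. ]
tilt mm/m [   -2.      0.9 -1000. ] yaw 0.1390 f [-0.1  1.   0.7] gap 1.002 t 16.1333
```

View pics/w9.png

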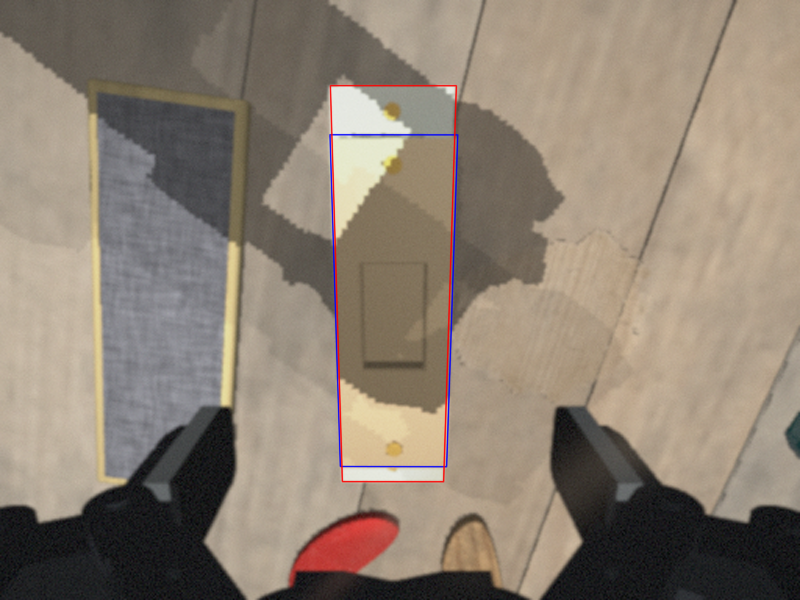

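Overlay matches both moulds (middle: (330..457,135) to (341..446,466)). I'll grip the middle mould at its centre.

Emit:
move_arm --plan '[[[0, 0, 0], [0, 0, 25], 1], [[0, 0, 0], [0, 0, 40], 1], [[0, 0, 0], [0, 0, 35], 1], [[0, 0, 0], [0, 0, 15], 1], [[0, 0, 0], [0, 0, 3], 1], [[0, 0, 0], [0, 0, 0], 0.8], [[0, 0, 0], [0, 0, 0], 0.5], [[0, 0, 0], [0, 0, 0], 0.2]]'

```text
clock: 16.85
eef_pos: [0.6541, -0.2169, 0.063]
tool_rot: [0.656, 0.754, 0.0, 0.002]
wrist_force: [-5.6, 2.7, 7.1]
finger_gap: 0.617
```

Emit:
move_arm --plan '[[[0, 0, 0], [0, 0, 0], 0.2], [[0, 0, 0], [0, 0, 0], 0.2], [[0, 0, 0], [0, 0, 0], 0.2], [[0, 0, 0], [0, 0, 0], 0.2]]'

```text
clock: 17.18
eef_pos: [0.6543, -0.2169, 0.063]
tool_rot: [0.656, 0.754, 0.0, 0.002]
wrist_force: [-0.7, -0.0, 7.0]
finger_gap: 0.615
```

Run:
```python
from h import *
s=read_state();M=R.from_quat(s["tool_rot"]).as_matrix()
print(s["eef_pos"],"ctr rel",M.T@(np.array([.6528,-.2163,.058])-s["eef_pos"])*1000)
rows((.386,.1985,.20),np.radians(3.45),s)
```

```text
[ 0.6543 -0.2169  0.063 ] ctr rel [ 0.7823 -1.3893  4.9592]
turn z 0.0788 (j6 -0.63) shift mm [ 430.4 -242.3 -139. ]
turn z -3.0628 (j6 -0.63) shift mm [-431.1  243.2 -135.1]
tilt mm/m [    3.5    -2.2 -1000. ] yaw 0.1390 f [-0.7 -0.   7. ] gap 0.615 t 17.1833
```

Emit:
move_arm --plan '[[[0, 0, 0], [0, 0, -8], 0.2], [[0, 0, 0], [0, 0, -25], 0.2], [[0, 0, 0], [0, 0, -40], 0.2], [[0, 0, 0.04], [0, 0, -40], 0.2], [[0, 0, 0.039], [0, 0, -22], 0.2], [[0, 0, 0], [26, -9, 0], 0.2], [[0, 0, 0], [37, -13, 0], 0.2], [[0, 0, 0], [37, -13, 0], 0.2]]'

```text
clock: 17.85
eef_pos: [0.6117, -0.118, 0.196]
tool_rot: [0.686, 0.727, 0.0, 0.0]
wrist_force: [-0.1, 0.4, -3.4]
finger_gap: 0.614
```

Emit:
move_arm --plan '[[[0, 0, 0], [37, -13, 0], 0.2], [[0, 0, 0], [37, -13, 0], 0.2], [[0, 0, 0], [37, -13, 0], 0.2], [[0, 0, 0], [37, -13, 0], 0.2], [[0, 0, 0], [37, -13, 0], 0.2], [[0, 0, 0], [37, -13, 0], 0.2], [[0, 0, 0], [37, -13, 0], 0.2], [[0, 0, 0], [37, -13, 0], 0.2]]'

```text
clock: 18.52
eef_pos: [0.4898, 0.1722, 0.1962]
tool_rot: [0.686, 0.728, 0.0, 0.0]
wrist_force: [0.9, 1.0, -3.5]
finger_gap: 0.614
```

Emit:
move_arm --plan '[[[0, 0, 0], [26, -10, 0], 0.2], [[0, 0, 0], [8, -3, 0], 0.2], [[0, 0, 0], [0, 0, 0], 0.2], [[0, 0, 0], [0, 0, 0], 0.2], [[0, 0, 0], [0, 0, 0], 0.2]]'

```text
clock: 18.93
eef_pos: [0.4766, 0.2028, 0.1956]
tool_rot: [0.686, 0.728, 0.0, 0.0]
wrist_force: [0.2, 0.6, -2.5]
finger_gap: 0.614
```

Run:
```python
from h import *
s=read_state();a=capture("wrist");w=cam("wrist",s);f=1.5625;t=np.radians(3.45)
rows((.386,.1985,.045),t,s);print(s["eef_pos"])
b=cv2.resize(a,(800,600),interpolation=cv2.INTER_CUBIC)
for q in((.076,.182),(.064,.17)):draw(b,w,box(.386,.1985,t,*q,.012),(0,0,255),(0,0),f)
M=R.from_quat(s["tool_rot"]).as_matrix()
draw(b,w,[s["eef_pos"]+M@np.r_[p[1]+.0008,p[0],.005] for p in box(0,0,0,.054,.16,0)],(0,255,0),(0,0),f)
cv2.imwrite("pics/w10.png",b)
```

```text
turn z -0.0013 (j6 0.11) shift mm [  1.2 -90.8 150.5]
turn z 3.1403 (j6 0.11) shift mm [ -1.1  90.6 150.6]
tilt mm/m [    0.6    -0.3 -1000. ] yaw 0.0590 f [ 0.2  0.6 -2.5] gap 0.614 t 18.9333
[0.4766 0.2028 0.1956]
```

View pics/w10.png

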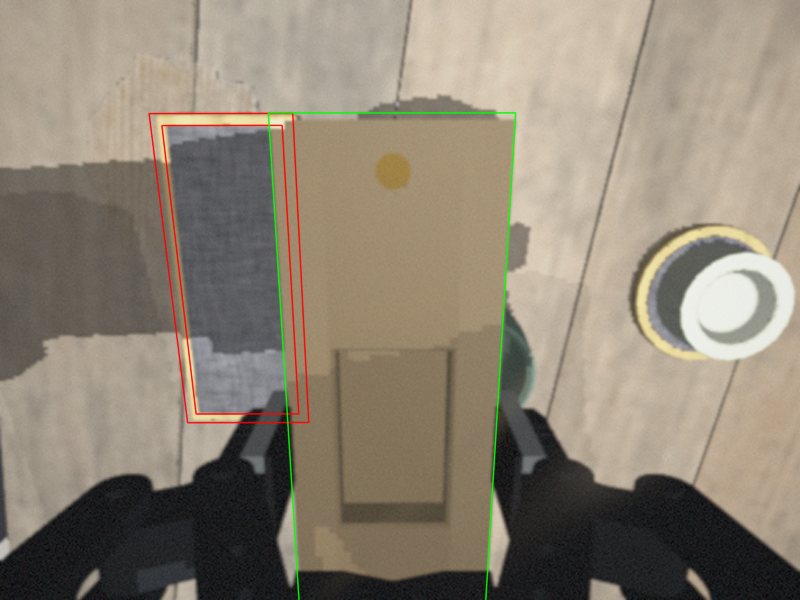

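Run:
```python
from h import *
a=capture("wrist");cv2.imwrite("pics/w10r.png",a);s=read_state();np.save("w10.npy",[np.r_[s["eef_pos"],s["tool_rot"]]])
g=cv2.convertScaleAbs(a[65:275,90:345],alpha=1.5)
cv2.imwrite("pics/w10c.png",cv2.resize(g,None,fx=2.85,fy=2.85,interpolation=cv2.INTER_CUBIC))
```

```text
(no output)
```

View pics/w10c.png

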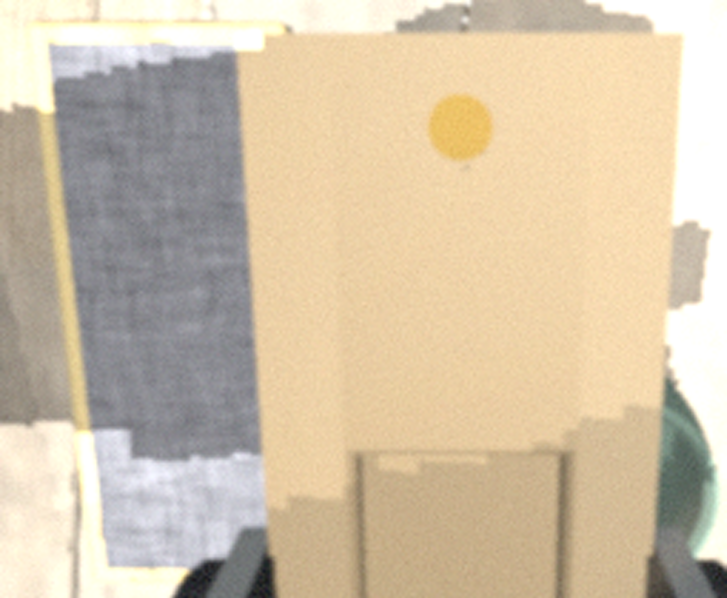

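Run:
```python
from h import *
w=wcam("w10.npy");v=np.load("w10.npy")[0];M=R.from_quat(v[3:]).as_matrix()
f=lambda u,q:np.array((90+(u+.5)/2.85-.5,65+(q+.5)/2.85-.5))
A=at_z(w,f(51,45),.012);B=at_z(w,f(107,567),.012);print(A,B,np.linalg.norm(A-B),"yaw",np.degrees(np.arctan2(*(A-B)[[1,0]]))-90)
t=np.arctan2(*(A-B)[[1,0]])-np.pi/2
print("ctr",(A+B)/2+.032*np.array([np.cos(t),np.sin(t),0]))
for dz in(-.002,-.005,-.007):
  P=[M.T@(at_z(w,f(*q),v[2]+dz)-v[:3])*1000 for q in((237,37),(682,37),(273,598),(645,598),(461,127),(460,453))]
  print(dz,np.round([p[:2] for p in P],1).tolist())
```

```text
[0.3527 0.2812 0.012 ] [0.3613 0.1129 0.012 ] 0.16851923973288874 yaw 2.9391848287396414
ctr [0.3889 0.1987 0.012 ]
-0.002 [[78.8, -25.9], [78.8, 26.3], [5.3, -25.8], [5.2, 25.9], [68.5, 0.4], [26.7, 0.2]]
-0.005 [[78.9, -26.6], [78.9, 26.9], [3.6, -26.4], [3.6, 26.6], [68.4, 0.4], [25.6, 0.2]]
-0.007 [[79.0, -27.0], [79.0, 27.4], [2.5, -26.8], [2.5, 27.0], [68.4, 0.4], [24.8, 0.2]]
```

Run:
```python
from h import *
rows((.3882,.1997,.055),np.radians(3.05))
```

```text
turn z 0.0050 (j6 0.12) shift mm [  1.7 -88.5 140.4]
turn z -3.1366 (j6 0.12) shift mm [ -1.7  88.4 140.4]
tilt mm/m [    0.1    -0.1 -1000. ] yaw 0.0583 f [-0.9  0.  -2.4] gap 0.613 t 19.0333
```

Emit:
move_arm --plan '[[[0, 0, 0.005], [0.5, -22, 0], 0.2], [[0, 0, 0], [0.7, -38, 0], 0.2], [[0, 0, 0], [0.5, -28, 0], 0.2], [[0, 0, 0], [0, -0.5, 20], 0.2], [[0, 0, 0], [0, 0, 38], 0.2], [[0, 0, 0], [0, 0, 38], 0.2], [[0, 0, 0], [0, 0, 30], 0.2], [[0, 0, 0], [0, 0, 12], 0.2]]'

```text
clock: 19.7
eef_pos: [0.3866, 0.1994, 0.0543]
tool_rot: [0.688, 0.726, -0.002, -0.001]
wrist_force: [0.4, -0.0, -3.8]
finger_gap: 0.614
```

Emit:
move_arm --plan '[[[0, 0, 0], [0, 0, 3], 0.2], [[0, 0, 0], [0, 0, 0], 0.2], [[0, 0, 0], [0, 0, 0], 0.2], [[0, 0, 0], [0, 0, 0], 0.2]]'

```text
clock: 20.03
eef_pos: [0.3884, 0.2005, 0.0554]
tool_rot: [0.688, 0.726, 0.001, 0.001]
wrist_force: [-0.5, -0.1, -2.8]
finger_gap: 0.614
```

Run:
```python
from h import *
rows((.3882,.1997,.045),np.radians(3.05));print(read_state()["eef_pos"])
```

```text
turn z 0.0013 (j6 0.15) shift mm [-0.8 -0.3 10.4]
turn z -3.1402 (j6 0.15) shift mm [ 0.8  0.2 10.4]
tilt mm/m [    2.6     0.5 -1000. ] yaw 0.0546 f [-0.5 -0.1 -2.8] gap 0.614 t 20.0333
[0.3884 0.2005 0.0554]
```

Emit:
move_arm --plan '[[[0, 0, 0.001], [-0.8, -0.3, 4], 0.2], [[0, 0, 0], [0, 0, 4], 0.2], [[0, 0, 0], [0, 0, 1], 0.2], [[0, 0, 0], [0, 0, 0], 0.2], [[0, 0, 0], [0, 0, 0], 0.2]]'

```text
clock: 20.45
eef_pos: [0.3873, 0.1997, 0.0453]
tool_rot: [0.688, 0.726, -0.0, -0.0]
wrist_force: [-0.1, -0.7, -2.9]
finger_gap: 0.616
```

Emit:
move_arm --plan '[[[0, 0, 0], [0, 0, 1], 0.2], [[0, 0, 0], [0, 0, 0], 0.2], [[0, 0, 0], [0, 0, 0], 0.2]]'

```text
clock: 20.7
eef_pos: [0.3874, 0.1998, 0.0449]
tool_rot: [0.688, 0.726, 0.0, 0.0]
wrist_force: [-2.2, -0.6, 7.2]
finger_gap: 0.614
```

Emit:
move_arm --plan '[[[0, 0, 0], [0, 0, 1], 0.2], [[0, 0, 0], [0, 0, 0], 0.2], [[0, 0, 0], [0, 0, 0], 0.2]]'

```text
clock: 20.95
eef_pos: [0.3874, 0.1998, 0.0449]
tool_rot: [0.688, 0.726, 0.001, 0.001]
wrist_force: [-6.5, -2.0, 22.7]
finger_gap: 0.613
```

Contact as predicted. Release, retreat, and save a settled view for checking.

Emit:
move_arm --plan '[[[0, 0, 0], [0, 0, -1.5], 0.2], [[0, 0, 0], [0, 0, 0], 0.65], [[0, 0, 0], [0, 0, 0], 0.77], [[0, 0, 0], [0, 0, 0], 0.9], [[0, 0, 0], [0, 0, -10], 1], [[0, 0, 0], [0, 0, -35], 1], [[0, 0, 0], [0, 0, -40], 1], [[0, 0, 0], [0, 0, -40], 1]]'

```text
clock: 21.62
eef_pos: [0.3868, 0.1996, 0.1711]
tool_rot: [0.688, 0.726, -0.001, -0.001]
wrist_force: [0.7, -0.3, 0.7]
finger_gap: 1.0
```

Emit:
move_arm --plan '[[[0, 0, 0], [-20, 5, -30], 1], [[0, 0, 0], [-20, 5, -20], 1], [[0, 0, 0], [0, 0, 0], 1], [[0, 0, 0], [0, 0, 0], 1], [[0, 0, 0], [0, 0, 0], 1]]'

```text
clock: 22.03
eef_pos: [0.3989, 0.1604, 0.219]
tool_rot: [0.688, 0.726, -0.001, -0.001]
wrist_force: [-0.4, 0.3, -0.1]
finger_gap: 1.0
```

Run:
```python
from h import *
s=read_state();a=capture("wrist");cv2.imwrite("pics/w11r.png",a);np.save("w11.npy",[np.r_[s["eef_pos"],s["tool_rot"]]])
print(s["eef_pos"]);rows((.6529,-.219,.20),.138,s)
```

```text
[0.3989 0.1604 0.219 ]
turn z -0.0843 (j6 0.05) shift mm [-410.8  199.4   18.6]
turn z 3.0573 (j6 0.05) shift mm [ 410.8 -199.3   19.4]
tilt mm/m [   -1.7     0.  -1000. ] yaw 0.0537 f [-0.4  0.3 -0.1] gap 1.000 t 22.0333
```

Emit:
move_arm --plan '[[[0, 0, -0.084], [0, 0, 0], 1], [[0, 0, 0], [-26, 12.5, 0], 1], [[0, 0, 0], [-36, 17.5, 0], 1], [[0, 0, 0], [-36, 17.5, 0], 1], [[0, 0, 0], [-36, 17.5, 0], 1], [[0, 0, 0], [-36, 17.5, 0], 1], [[0, 0, 0], [-36, 17.5, 0], 1], [[0, 0, 0], [-36, 17.5, 0], 1]]'

```text
clock: 22.75
eef_pos: [0.5497, -0.0642, 0.2183]
tool_rot: [0.656, 0.754, -0.0, -0.001]
wrist_force: [0.9, -0.0, -0.0]
finger_gap: 0.998
```

Emit:
move_arm --plan '[[[0, 0, 0], [-36, 17.5, 0], 1], [[0, 0, 0], [-36, 17.5, 0], 1], [[0, 0, 0], [-36, 17.5, 0], 1], [[0, 0, 0], [-36, 17.5, 0], 1], [[0, 0, 0], [-25, 12, 0], 1], [[0, 0, 0], [0, 0, 0], 1], [[0, 0, 0], [0, 0, 0], 1], [[0, 0, 0], [0, 0, 0], 1]]'

```text
clock: 23.42
eef_pos: [0.6534, -0.2181, 0.2184]
tool_rot: [0.656, 0.754, -0.0, -0.001]
wrist_force: [0.2, 0.1, -0.3]
finger_gap: 0.999
```

Run:
```python
from h import *
s=read_state();a=capture("wrist");cv2.imwrite("pics/w12r.png",a);w=cam("wrist",s)
print(s["eef_pos"]);rows((.6529,-.219,.032),.138,s)
f=1.25;c=cv2.resize(a,None,fx=f,fy=f)[:,:400] if 0 else None
def mk(img,cam_,x0,y0,W,H,k,its):
    g=cv2.resize(img[y0:y0+H,x0:x0+W],None,fx=k,fy=k,interpolation=cv2.INTER_CUBIC)
    for P,col in its: draw(g,cam_,P,col,(x0,y0),k)
    return g
w11=wcam("w11.npy");t=np.radians(3.05)
pts=np.array([proj(w11,p) for p in box(.3882,.1987,t,.09,.2,.012)]);
print(pts.min(0),pts.max(0))
m1=mk(cv2.imread("pics/w11r.png"),w11,140,40,200,300,2,[(box(.3882,.1987,t,.076,.182,.012),(0,0,255)),(box(.3882,.1987,t,.064,.17,.012),(0,0,255))])
m2=mk(a,w,140,40,200,300,2,[(box(.6529,-.219,.138,.058,.21,.03),(0,255,0))])
cv2.imwrite("pics/m1.png",np.hstack([m1,m2]))
```

```text
[ 0.6534 -0.2181  0.2184]
turn z 0.0010 (j6 -0.63) shift mm [ -1.1  -0.3 186.4]
turn z -3.1406 (j6 -0.63) shift mm [  0.5   1.  186.4]
tilt mm/m [   -2.2     1.5 -1000. ] yaw 0.1390 f [ 0.2  0.1 -0.3] gap 0.999 t 23.4167
[188.4437  15.7388] [293.8843 233.6408]
```

View pics/m1.png

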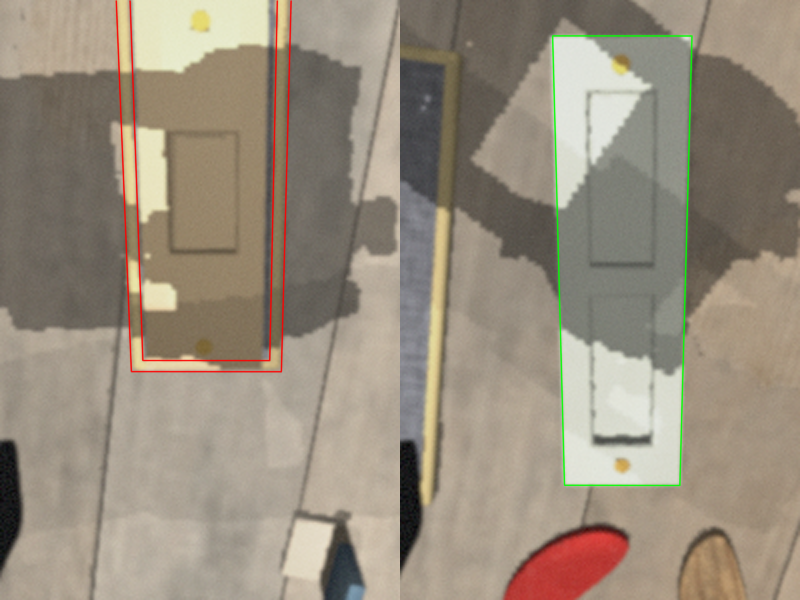

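Left panel: the middle mould sits centred between its pad edges (studs at x≈200 and 204 against a pad centreline of 204 to 206). Right panel: the long mould's outline matches exactly. I'll grip it at its centre.

Run:
```python
from h import *
w=wcam("w11.npy");p=at_z(w,(140+204/2,40+347/2),.040);q=at_z(w,(140+200/2,40+20/2),.040);t=np.radians(3.0)
Y=np.array([-np.sin(t),np.cos(t)]);X=np.array([np.cos(t),np.sin(t)])
for p in(p,q):d=p[:2]-[.3882,.1987];print("along",d@Y*1000,"across",d@X*1000)
```

```text
along -68.71316914308879 across 0.27020680306174616
along 69.66087326273932 across -0.41770443929204765
```

Emit:
move_arm --plan '[[[0, 0, 0.001], [-1, -0.3, 25], 1], [[0, 0, 0], [0, 0, 40], 1], [[0, 0, 0], [0, 0, 40], 1], [[0, 0, 0], [0, 0, 40], 1], [[0, 0, 0], [0, 0, 28], 1], [[0, 0, 0], [0, 0, 10], 1], [[0, 0, 0], [0, 0, 3], 1], [[0, 0, 0], [0, 0, 0], 1]]'

```text
clock: 24.13
eef_pos: [0.6538, -0.2199, 0.0349]
tool_rot: [0.657, 0.754, 0.0, 0.001]
wrist_force: [-0.2, -0.5, 1.0]
finger_gap: 0.999
```

Emit:
move_arm --plan '[[[0, 0, 0], [0, 0, 0], 0.8], [[0, 0, 0], [0, 0, 0], 0.5], [[0, 0, 0], [0, 0, 0], 0.2], [[0, 0, 0], [0, 0, 0], 0.2], [[0, 0, 0], [0, 0, 0], 0.2], [[0, 0, 0], [0, 0, 0], 0.2], [[0, 0, 0], [0, 0, 0], 0.2]]'

```text
clock: 24.72
eef_pos: [0.6541, -0.2208, 0.0365]
tool_rot: [0.657, 0.754, 0.0, 0.002]
wrist_force: [-1.5, 0.8, 6.8]
finger_gap: 0.66
```

Run:
```python
from h import *
s=read_state();M=R.from_quat(s["tool_rot"]).as_matrix()
print(s["eef_pos"],"ctr rel",M.T@(np.array([.6529,-.219,.03])-s["eef_pos"])*1000)
rows((.5273,-.2455,.15),np.radians(.2),s)
```

```text
[ 0.6541 -0.2208  0.0365] ctr rel [ 1.9228 -1.0102  6.4583]
turn z 0.1337 (j6 -0.63) shift mm [ -24.6 -126.6 -113.8]
turn z -3.0079 (j6 -0.63) shift mm [  24.   127.2 -113.2]
tilt mm/m [    3.1    -1.9 -1000. ] yaw 0.1372 f [-1.5  0.8  6.8] gap 0.660 t 24.7167
```

Emit:
move_arm --plan '[[[0, 0, 0], [0, 0, -6], 0.2], [[0, 0, 0], [0, 0, -15], 0.2], [[0, 0, 0], [0, 0, -30], 0.2], [[0, 0, 0.045], [0, 0, -35], 0.2], [[0, 0, 0.045], [0, 0, -25], 0.2], [[0, 0, 0.044], [0, 0, 0], 0.2], [[0, 0, 0], [0, 0, 0], 0.2], [[0, 0, 0], [0, 0, 0], 0.2]]'

```text
clock: 25.38
eef_pos: [0.6529, -0.2201, 0.1442]
tool_rot: [0.706, 0.709, -0.0, -0.001]
wrist_force: [-0.8, 0.5, -5.6]
finger_gap: 0.662
```

Run:
```python
from h import *
s=read_state();a=capture("wrist");cv2.imwrite("pics/w13r.png",a);np.save("w13.npy",[np.r_[s["eef_pos"],s["tool_rot"]]]);w=cam("wrist",s)
M=R.from_quat(s["tool_rot"]).as_matrix()
def studs(a):
    h=cv2.cvtColor(cv2.GaussianBlur(a,(3,3),0),cv2.COLOR_BGR2HSV)
    m=cv2.inRange(h,(12,130,60),(35,255,255));n,_,st,c=cv2.connectedComponentsWithStats(m)
    return [(c[i].round(1).tolist(),int(st[i,4])) for i in range(1,n) if st[i,4]>15]
S=studs(a);print(S)
for c,_ in S:
    for dz in(-.004,-.0065): print(c,dz,(M.T@(at_z(w,c,s["eef_pos"][2]+dz)-s["eef_pos"])*1000)[:2])
print("w12 studs",studs(cv2.imread("pics/w12r.png")))
rows((.5273,-.2455,.15),np.radians(.2),s)
# pads visible
for n in("w13r",):
    L=cv2.cvtColor(a,cv2.COLOR_BGR2LAB).astype(int);m=((L[...,2]<127)&(L[...,1]>126)&(L[...,0]>40)).astype(np.uint8)*255
    for k in cv2.findContours(cv2.morphologyEx(m,cv2.MORPH_OPEN,np.ones((3,3))),0,2)[0]:
        if cv2.contourArea(k)>2000: print(cv2.boundingRect(k))
```

```text
[([250.3, 24.5], 355)]
[250.3, 24.5] -0.004 [95.2521  0.0309]
[250.3, 24.5] -0.0065 [95.7054  0.0261]
w12 studs [([250.1, 71.1], 22)]
turn z 0.0008 (j6 -0.50) shift mm [ -25.  -125.7   -5.6]
turn z -3.1408 (j6 -0.50) shift mm [ 25.  125.6  -5.9]
tilt mm/m [   -1.6     0.9 -1000. ] yaw 0.0043 f [-0.8  0.5 -5.6] gap 0.662 t 25.3833
(29, 107, 111, 208)
```

Run:
```python
from h import *
a12=cv2.imread("pics/w12r.png")
# w12 pose from readout
s={"eef_pos":np.array([.6534,-.2181,.2184]),"tool_rot":np.array([.6560,.7547,0,-.001])}
w=cam("wrist",s);p=at_z(w,(250.1,71.1),.03);q=at_z(w,(251,272.3),.03);print("spacing/2",np.linalg.norm(p-q)*500,"mid",(p+q)/2)
w=wcam("w13.npy");a=cv2.imread("pics/w13r.png")
L=cv2.cvtColor(a,cv2.COLOR_BGR2LAB).astype(int);m=((L[...,2]<127)&(L[...,1]>126)&(L[...,0]>40)).astype(np.uint8)*255
m=cv2.morphologyEx(m,cv2.MORPH_OPEN,np.ones((3,3)))
k=max(cv2.findContours(m,0,2)[0],key=cv2.contourArea)
P=np.array([at_z(w,q[0],.012)[:2] for q in k])*1000
print("y",P[:,1].min(),P[:,1].max(),"x",P[:,0].min(),P[:,0].max())
for y0 in range(-350,-139,15):
    r=P[abs(P[:,1]-y0)<4,0];print(y0,r.min().round(1),r.max().round(1)) if len(r) else 0
```

```text
spacing/2 94.13384460316156 mid [ 0.6531 -0.2188  0.03  ]
y -324.5711069612829 -154.9098928346844 x 494.5972106205968 561.0637859401635
-320 496.5 539.4
-305 495.7 555.7
-290 495.5 561.0
-275 495.5 560.8
-260 495.3 561.1
-245 495.0 560.8
-230 495.1 560.7
-215 495.1 560.7
-200 495.2 560.3
-185 494.8 535.0
-170 494.6 525.4
-155 495.5 521.9
```

Emit:
move_arm --plan '[[[0, 0, 0], [-5, -20, 0], 0.2], [[0, 0, 0], [-7, -35, 0], 0.2], [[0, 0, 0], [-7, -35, 0], 0.2], [[0, 0, 0], [-5, -25, 0], 0.2], [[0, 0, 0], [-2.4, -10.3, 10], 0.2], [[0, 0, 0], [0, 0, 30], 0.2], [[0, 0, 0], [0, 0, 30], 0.2], [[0, 0, 0], [0, 0, 15], 0.2]]'

```text
clock: 26.1
eef_pos: [0.5263, -0.2462, 0.056]
tool_rot: [0.706, 0.708, -0.0, -0.003]
wrist_force: [-0.6, 0.2, -6.5]
finger_gap: 0.659
```

Emit:
move_arm --plan '[[[0, 0, 0], [0, 0, 2], 0.2], [[0, 0, 0], [0, 0, 0], 0.2], [[0, 0, 0], [0, 0, 0], 0.2], [[0, 0, 0], [0, 0, 0], 0.2]]'

```text
clock: 26.43
eef_pos: [0.5288, -0.2475, 0.059]
tool_rot: [0.706, 0.708, 0.0, 0.001]
wrist_force: [0.3, -0.1, -6.7]
finger_gap: 0.66
```

Run:
```python
from h import *
rows((.5277,-.2469,.0485),np.radians(.25));print(read_state()["eef_pos"])
```

```text
turn z -0.0010 (j6 -0.64) shift mm [ 0.6 -1.1 10.5]
turn z 3.1406 (j6 -0.64) shift mm [-0.6  1.1 10.5]
tilt mm/m [    1.8    -1.4 -1000. ] yaw 0.0034 f [ 0.3 -0.1 -6.7] gap 0.660 t 26.4333
[ 0.5288 -0.2475  0.059 ]
```

Emit:
move_arm --plan '[[[0, 0, -0.001], [0.6, -1, 4], 0.2], [[0, 0, 0], [0, 0, 4], 0.2], [[0, 0, 0], [0, 0, 1], 0.2], [[0, 0, 0], [0, 0, 0], 0.2], [[0, 0, 0], [0, 0, 0], 0.2]]'

```text
clock: 26.85
eef_pos: [0.5272, -0.2466, 0.0489]
tool_rot: [0.706, 0.709, -0.0, 0.0]
wrist_force: [0.3, -0.6, -5.8]
finger_gap: 0.657
```

Emit:
move_arm --plan '[[[0, 0, 0], [0, 0, 1], 0.2], [[0, 0, 0], [0, 0, 0], 0.2], [[0, 0, 0], [0, 0, 0], 0.2]]'

```text
clock: 27.1
eef_pos: [0.5273, -0.2466, 0.0484]
tool_rot: [0.706, 0.709, 0.0, 0.0]
wrist_force: [-1.8, 1.8, 2.6]
finger_gap: 0.658
```

Emit:
move_arm --plan '[[[0, 0, 0], [0, 0, 1], 0.2], [[0, 0, 0], [0, 0, 0], 0.2], [[0, 0, 0], [0, 0, 0], 0.2]]'

```text
clock: 27.35
eef_pos: [0.5273, -0.2467, 0.0484]
tool_rot: [0.706, 0.709, 0.0, 0.001]
wrist_force: [-5.8, 3.0, 12.5]
finger_gap: 0.657
```

Emit:
move_arm --plan '[[[0, 0, 0], [0, 0, -1], 0.2], [[0, 0, 0], [0, 0, 0], 0.7], [[0, 0, 0], [0, 0, 0], 0.8], [[0, 0, 0], [0, 0, 0], 0.92], [[0, 0, 0], [0, 0, -10], 1], [[0, 0, 0], [0, 0, -35], 1], [[0, 0, 0], [0, 0, -40], 1], [[0, 0, 0], [0, 0, -40], 1]]'

```text
clock: 28.02
eef_pos: [0.5269, -0.2463, 0.1748]
tool_rot: [0.706, 0.709, -0.0, -0.0]
wrist_force: [0.6, -0.3, 0.6]
finger_gap: 0.999
```

Emit:
move_arm --plan '[[[0, 0, 0], [0, 0, -40], 1], [[0, 0, 0], [0, 0, -40], 1], [[0, 0, 0], [0, 0, -20], 1], [[0, 0, 0], [0, 0, 0], 1], [[0, 0, 0], [0, 0, 0], 1], [[0, 0, 0], [0, 0, 0], 1]]'

```text
clock: 28.52
eef_pos: [0.5268, -0.2463, 0.272]
tool_rot: [0.706, 0.709, -0.0, -0.001]
wrist_force: [-0.1, -0.3, 0.1]
finger_gap: 1.0
```

Run:
```python
from h import *
s=read_state();a=capture("wrist");w=cam("wrist",s);cv2.imwrite("pics/w14r.png",a);print(s["eef_pos"],s["clock"])
t1=np.radians(.25);t2=np.radians(-4.4);k=1.5625
g=cv2.resize(a,(800,600),interpolation=cv2.INTER_CUBIC)
for c,d in((( .5277,-.2455,t1),(.068,.22)),((.3927,-.201,t2),(.062,.08))): draw(g,w,box(*c,*d,.012),(0,0,255),(0,0),k)
draw(g,w,box(.5277,-.2455,t1,.058,.21,.042),(0,255,0),(0,0),k)
t=capture("top");T=cam("top");tt=cv2.resize(t[120:260,140:390],None,fx=1.6,fy=1.6,interpolation=cv2.INTER_CUBIC)
v=np.zeros((600,800,3),np.uint8)
v[:,:450]=g[:,100:550]
z=cv2.resize(t[95:260,140:280],(350,412),interpolation=cv2.INTER_CUBIC);v[:412,450:]=z
np.save("wf.npy",[np.r_[s["eef_pos"],s["tool_rot"]]])
cv2.imwrite("pics/fin.png",v)
```

```text
[ 0.5268 -0.2463  0.272 ] 28.5167
```

View pics/fin.png

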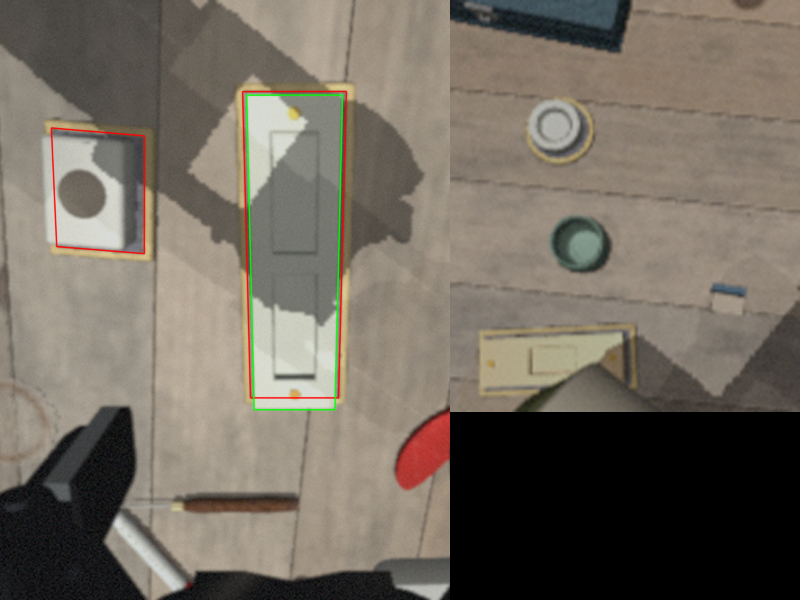

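Run:
```python
from h import *
w=wcam("w10.npy");f=lambda u,v:np.array((u,v))/1.5625
print("disc top L,R,T,B",[at_z(w,f(*q),.042)[:2].round(4).tolist() for q in((681,306),(794,306),(738,253),(738,360))])
d=np.mean([at_z(w,f(*q),.042)[:2] for q in((681,306),(794,306),(738,253),(738,360))],0);print(d)
c=[at_z(w,f(*q),.012)[:2] for q in((636,297),(710,226),(690,359),(655,248))]
print("board pts dist from disc mm (want 41)",[(np.linalg.norm(p-d)*1000).round(1) for p in c])
a,b=cv2.imread("pics/top0.png"),capture("top")
for n,x,y,h in(("cup",192,190,20),("tile",251,212,12)):
    r=cv2.matchTemplate(b[y-h-6:y+h+6,x-h-6:x+h+6],a[y-h:y+h,x-h:x+h],5);m=cv2.minMaxLoc(r);print(n,"moved px",np.array(m[3])-6,"score",m[1])
print(close_job())
```

```text
disc top L,R,T,B [[0.6296, 0.2058], [0.6892, 0.2093], [0.6528, 0.2355], [0.6671, 0.1773]]
[0.6597 0.207 ]
board pts dist from disc mm (want 41) [np.float64(40.6), np.float64(38.9), np.float64(41.4), np.float64(42.5)]
cup moved px [0 0] score 0.9960971474647522
tile moved px [0 0] score 0.9591647982597351
the job is handed in; nothing more can be done
None
```

All four moulds are on their matching boards and the job is handed in at about 28.6 s. I took the stack down in the order round, small, middle, long. Each mould was set down gently: contact came within 1 mm of the expected height, with at most about 27 N at the wrist.

**Round mould:** measured rim-to-board distances of 39 to 42 mm against the ideal 41 mm put it within about 1 to 2 mm of centre.

**Middle mould:** its studs show it within about 0.5 mm of centre and 0.3° of line.

**Small and long moulds:** in the wrist pictures both match the outlines expected when centred and aligned.

**Cup and tile:** compared with the first top view, neither has moved.

**Measurements that disagreed:**
- The top and scene cameras put the middle board 2 to 3 mm nearer the robot in x than the wrist camera did. I used the wrist view, and the check after placing agreed with it.
- The first overlay over the round board was off because the arm was still moving when the picture was taken.

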